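# Roll down the teak slats of a helm-console hatch

## Robot

A 6-joint arm with a two-finger parallel gripper is mounted at the origin on the work surface. World frame = base frame: x ahead of the robot, y to its left, z up, the work surface at z = 0. Lengths are in mm, angles in rad, forces in N, time in s.
With the tool pointing down it reaches from about 400 to 925 mm from the base axis. Payload 3.4 kg.
Tool frame: the origin (TCP) lies at the centre of the arm's flange, where the gripper is bolted on; the fingertips stand arm.nose_length ahead of it and the grasp point (between the pads) lies 155 mm ahead of it (arm.nose_length is the distance from the TCP to the fingertips, in mm); z points along the fingers, y is the direction in which the jaws open and shut (so a half turn about z gives the same grasp; the last joint's range is limited). The gripper opens to 85 mm and grips with 20 to 120 N. Pads are 22 mm wide; open, the fingers measure 114 mm over their backs; the gripper's body (76 mm by 85 mm) begins 54 mm behind the grasp point. The pads swing forward as they close: fully open they stand 13 mm farther back than shut.
Start: joints at [-1.224, 0.307, 1.506, -0, 1.328, -0.073], TCP at [234.335, -525.09, 404.705] pointing down, gripper open.
Joint ranges: [-3.12, 3.12], [-1.05, 2.28], [0.14, 2.33], [-1.42, 4.57], [0.1, 2.73], [-2.68, 2.68]. Speed limits (rad/s): [2.57, 2.57, 3.14, 3.14, 3.14, 3.14].

## Interface

Orientations are given as a rotation vector (axis times angle).
In Python, from plant import sensors, cams, ticket, find_in, cut_out, arm gives the robot as it stands.
- The arm moves only by the tool jog_arm, never from a script. Its argument "targets" is a list of rows, each an object with "jaw": the finger opening in cm, from 0 to 8.54; "translation": the shift along the tool's x, y, z in cm, a list of three; "spin": the turn about the tool's z in rad. In form: [{"jaw": jaw, "translation": [x, y, z], "spin": spin}, ...]. A call has 1 to 5 rows; each row is the pose to reach, as a shift and turn from the pose commanded when the call began, along the tool's axes at that moment; what a row does not reach only later rows make up. A row lasts 1/10 s, in which the tool goes at most 50 mm and 8.59 degrees, less where a joint would pass 70% of its speed; a pose out of reach is approached as far as the arm can. A call with a gripper value outside its range is refused whole. The fingers move at their own pace and stop on an object; "grip_force" is the grip in N (left out, the last holds). Time passes only in rows, so rows that repeat a pose let the fingers close. It gives the time, the measured TCP pose, the force and the opening at its end, in the units of the state.
- sensors.state(): the state, without advancing time (a new reading comes with each control period).
- cams.snapshot(name): name is "scene" or "top" or "wrist"; returns a dict with "color" (420x560x3 uint8, red, green, blue), "fov_y" (degrees; the focal length in pixels is half the picture's height over the tangent of half this angle, whatever the lens; pixels are square), "cx", "cy" (the principal point, pixels), "k1" (the pictures are not rectified: a ray, as slopes to the right and down, at radius r is drawn at 1 + k1 r^2 times it, then the intrinsics apply), "extrinsics" (4x4, takes a point from camera to world coordinates); the wrist camera has in their place "tool_from_camera" (4x4, takes a point from camera to tool coordinates, whose origin is the TCP and whose axes are the flange's). Camera axes: x right, y up, looking along -z (the intrinsics and any distortion apply to the point x, -y, -z); pixel columns grow to the right and rows downward; lengths in mm; the calibration is good to about 2 mm. A picture is of the moment at which its call begins: read the wrist's pose just before it. There is no depth.
- ticket.finish_job(): hands the job in, once; it reports no verdict.
Trained networks look in a picture, given as the dict that the camera call returned (one of the last four; its "shot" number tells which), for a name from the list of things; names that differ only in an ending like _2 or _b are one class to them, and where a whole thing is asked for, a point or a joint stands for the part that bears it (a point fixed in the world has none). Each returns a list of dicts, best first, with "conf" (0 to 1); they miss things now and then, are a little off and sometimes report something else, mostly with a low value. They report only what shows in the picture. A call takes as long as a camera call. They do not tell look-alikes from the thing itself.
- find_in(picture, query): "xyz" ([x, y, z] in mm, in world coordinates, good to about 4 mm: the middle of the surface that is visible of it).
- cut_out(picture, query): "mask" (420x560 bool, what is visible of it).
The state is a dict: "time_s": time; "joints": joint angles; "dq": joint speeds; "effort": joint torques, N m; "tcp_pos": TCP position; "tcp_rot": TCP orientation; "ft_force": force on the tool from outside, world axes, zero at the start; "moment": the same for the moment, N m; "grip_width": opening from 0.0 (shut) to 1.0 (fully open).
Only numpy, scipy, OpenCV 4.12 (cv2) and the standard library are available. Lean on these libraries where they do the work, as an engineer would, in place of code of your own. Each camera call takes 0.05 s, during which the arm holds its last target.

## Task

The eight teak slats on the console's locker hatch have been laid on butyl bedding tape and still stand proud. Take the hand roller from its caddy and roll it along the row with a steady push of about 16 N (never more than 25 N, or the thin slats crack; mind that the lid gives on its seal) until every slat is bedded flush with the lid, pressing them with the roller only. Then put the roller back upright in the middle pocket of the caddy, leaving everything else where it is.

Things in the scene. Friction and masses are not known exactly. Their poses are not given: they have to be found in the camera images.
- hatch: raised locker hatch: white coaming fixed to the console, white lid 144 x 280 mm on a soft black seal. Origin: on the console under the lid's centre; x axis along the slats, y along the row towards the hinged end. The lid has been shimmed up: its face is anywhere from 60 to 74 mm above the console, to be found by touch. Plain margin round the slats: 30 mm at the sides, 51 mm at the ends.
- lid (a joint): how far the lid is pushed down on its seal, rad; 0 = at rest, stop at 0.06. The hinge line is 145 mm from the hatch's origin at +y and the lid springs back: at the -y end a push of 16 N lowers it by about 10 mm, close to the hinge by 1 mm.
- handle (a point): grip point in the black handle of the hand roller, which stands drum-down in the caddy's middle pocket (may lean a little). Handle 30 mm wide (x), 24 mm thick with flat sides (y), from 54 mm below to 27 mm above this point; z up the handle, x along the axle. The drum's underside is 125 mm below. Below the handle: guard 50 x 36 x 13 mm, steel fork 62 x 18 mm. Weighs about 0.25 kg.
- axle (a point): centre of the roller's rubber drum, 105 mm under handle; drum 40 mm in diameter, 52 mm long along the roller's x axis.
- drum (a joint): how far the free-running drum has turned in its fork, in rad, either sign, without limit (20 mm of travel per rad); 0 at the start.
- caddy: grey open tool caddy 84 x 172 mm, fixed to the console, walls 80 mm high, floor 5 mm. Origin: centre of its underside. Three pockets in a row along y; the roller's is the middle one, centred over the origin, 72 mm (x) by 48 mm (y) inside; the roller stands there with its axle along x. Slat offcuts (to 83 mm high) in the -y pocket, a jar in the +y pocket.
- slat1 (a joint): how far slat 1 (the one centred at y = -77 mm in the hatch frame; slats are 80 mm long, 20 mm wide) has been pressed into its butyl bedding tape, in m: near 0 = standing 3 mm proud of the lid's face, 0.003 = home, flush and bottomed. The tape yields slowly: nothing happens below about 12 N; at 16 N the slat sinks about 13 mm/s; it does not spring back.
- slat2 (a joint): the same for slat 2, centred at y = -55 mm
- slat3 (a joint): the same for slat 3, centred at y = -33 mm
- slat4 (a joint): the same for slat 4, centred at y = -11 mm
- slat5 (a joint): the same for slat 5, centred at y = +11 mm
- slat6 (a joint): the same for slat 6, centred at y = +33 mm
- slat7 (a joint): the same for slat 7, centred at y = +55 mm
- slat8 (a joint): the same for slat 8, centred at y = +77 mm
- jar: small white screw-lid jar, 34 mm across, 58 mm tall, standing in the caddy's +y pocket (origin: centre of its underside); to be left alone
- tape: roll of paper tape lying flat, 64 mm across, 22 mm tall, beside the hatch (origin: centre of its underside); to be left alone
- screwdriver: screwdriver lying beside the hatch along its -x side, about 200 mm long (origin: centre of its underside); to be left alone
- mic: black handheld microphone with a ball head, about 180 mm long, lying down (origin: centre of its underside); to be left alone
- phone: black phone-sized slab 75 x 152 x 9 mm, lying flat (origin: centre of its underside); to be left alone
- mug: white mug, 80 mm across, 92 mm tall (origin: centre of its underside); to be left alone
There are look-alikes about, which are no part of the job. Leave any blue look-alike of the part that bears handle alone. What is shaped like the caddy but orange is not meant.

How it is judged:
By the outcome, as a careful person would: the job done as asked, in the order asked, and still so for the second after the job is handed in, with the robot touching nothing.
It also fails if it takes over 67 s, if anything falls off the work surface, if the arm or the gripper's body presses on something with over 40 N, if the wrist force passes 120 N, or if a joint passes its speed limit or range.

## Working session

There is one attempt and no reset: what is moved stays moved. The work goes in short steps, Python scripts to look and compute and a tool call to move; the robot and the scene stay as the last step left them, time stands still between calls to the robot, and variables do not carry over. Pictures are saved under pics/ and viewed, and the job is handed in when it is done.

Besides the shell and the picture viewer there is one more tool, called after "Call:" as name(argument=value, ...) on one line, values as JSON. jog_arm: Moves the arm, as the interface text tells. Its arguments: {"type":"object","properties":{"targets":{"type":"array","items":{"type":"object","properties":{"jaw":{"type":"number"},"translation":{"type":"array","items":{"type":"number"}},"spin":{"type":"number"}}}},"grip_force":{"type":"number"}},"required":["targets"]}

```bash
ls; mkdir -p pics; python3 - <<'E'
from plant import sensors, cams, arm, find_in
import cv2, json
print(sensors.state()); print([a for a in dir(arm) if a[0]!='_'], arm.nose_length)
for n in ("scene","top"):
    p=cams.snapshot(n); cv2.imwrite(f"pics/{n}0.png",p["color"][:,:,::-1])
    print({k:v for k,v in p.items() if k!="color"})
    for q in ("hatch","handle","axle","caddy","jar","tape","screwdriver","mic","phone","mug","slat1","slat8"):
        print(n,q,[([round(float(v)) for v in r["xyz"]],round(r["conf"],2)) for r in find_in(p,q)][:4])
E
```

```text
pics
{'time_s': 0.0, 'joints': array([-1.22447636e+00,  3.07592630e-01,  1.50768035e+00,  1.59510047e-05,
        1.32836838e+00, -7.35164947e-02]), 'dq': array([-0.00308123, -0.00050262,  0.00230446, -0.00133293,  0.0001115 ,
       -0.00111412]), 'effort': array([ 8.23186110e-04, -4.57549489e+01, -2.51922047e+01, -1.87564237e-04,
        1.33598439e-02, -1.75158192e-05]), 'tcp_pos': array([ 234.23396942, -524.76068918,  403.76678679]), 'tcp_rot': array([-3.07064232e+00, -6.54215558e-01,  4.13236803e-04]), 'ft_force': array([0.26387618, 1.81723811, 0.12605783]), 'moment': array([-0.00604319, -0.03745296,  0.04043488]), 'grip_width': 1.0002405551615734}
['MotionError', 'nose_length'] 173.4
{'fov_y': 51.34243031719861, 'cx': 282.92657548741255, 'cy': 214.18205277739224, 'k1': -0.08203111333421391, 'extrinsics': array([[ 8.23581881e-01, -3.27452191e-01,  4.63128436e-01,
         1.07959248e+03],
       [ 5.67135995e-01,  4.87429700e-01, -6.63904399e-01,
        -7.62606923e+02],
       [-8.34560491e-03,  8.09436440e-01,  5.87148193e-01,
         7.81547810e+02],
       [ 0.00000000e+00
[... 1322 characters left out ...]
5], 0.65)]
top axle [([378, 260, 67], 0.84), ([522, 241, 95], 0.78), ([540, -164, 64], 0.56), ([532, 302, 65], 0.29)]
top caddy [([290, 447, 50], 0.74), ([526, 225, 57], 0.63)]
top jar [([527, 302, 64], 0.65)]
top tape [([665, -67, 24], 0.74), ([538, -163, 68], 0.56)]
top screwdriver [([419, -170, 27], 0.88), ([747, 41, 45], 0.58), ([538, -80, 68], 0.44)]
top mic [([750, 44, 43], 0.86)]
top phone [([520, 507, 8], 0.87)]
top mug [([449, -465, 56], 0.88), ([522, 509, 10], 0.7)]
top slat1 [([537, -28, 67], 0.77), ([536, -120, 65], 0.71), ([537, -143, 66], 0.63), ([536, -190, 65], 0.56)]
top slat8 [([537, -28, 67], 0.77), ([536, -120, 65], 0.71), ([537, -143, 66], 0.63), ([536, -190, 65], 0.56)]
```

View pics/scene0.png

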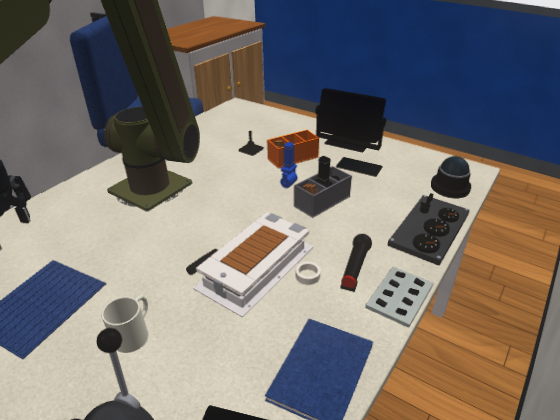

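View pics/top0.png

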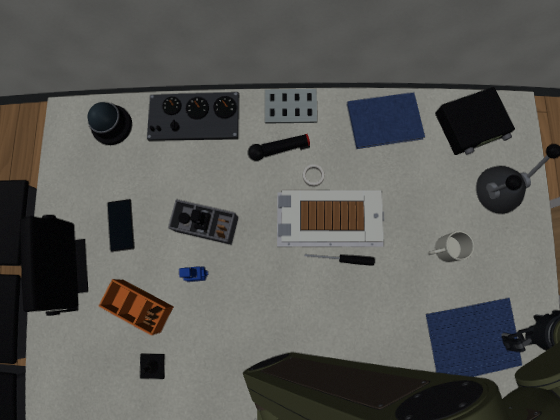

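The black roller stands in the grey caddy at scene (324,165) and top (197,217). The look-alikes are the blue roller, scene (289,165) / top (193,273), and the orange caddy, scene (293,148) / top (135,306). The black roller in the grey caddy fits the description. I'll confirm with enlarged crops.

```bash
cat > h.py <<'E'
import numpy as np, cv2
from plant import sensors,cams,find_in,cut_out,arm
from scipy.spatial.transform import Rotation as R
def cam(p,T=None):
    f=210/np.tan(np.radians(p["fov_y"]/2)); K=np.array([[f,0,p["cx"]],[0,f,p["cy"]],[0,0,1.]])
    if T is None: T=p["extrinsics"]
    return K,np.array([p["k1"],0,0,0.]),T
def proj(p,X,T=None):
    K,d,T=cam(p,T); X=np.atleast_2d(X).astype(float); c=(X-T[:3,3])@T[:3,:3]; c=c*[1,-1,-1]
    return cv2.projectPoints(c,np.zeros(3),np.zeros(3),K,d)[0][:,0]
def back(p,uv,z,T=None):
    K,d,T=cam(p,T); n=cv2.undistortPoints(np.array(uv,float).reshape(-1,1,2),K,d)[:,0]
    r=np.c_[n[:,0],-n[:,1],-np.ones(len(n))]@T[:3,:3].T
    s=(z-T[2,3])/r[:,2]; return T[:3,3]+r*s[:,None]
def wristT(p,s):
    T=np.eye(4);T[:3,:3]=R.from_rotvec(s["tcp_rot"]).as_matrix();T[:3,3]=s["tcp_pos"]; return T@p["tool_from_camera"]
E
python3 - <<'E'
from h import *
for n,boxes in (("scene",[(180,200,150,110),(265,130,110,90)]),("top",[(262,175,140,85),(155,190,95,65)])):
    p=cams.snapshot(n); im=p["color"][:,:,::-1]
    for i,(x,y,w,h) in enumerate(boxes):
        k=min(800//w,600//h); cv2.imwrite(f"pics/{n}c{i}.png",cv2.resize(im[y:y+h,x:x+w],None,fx=k,fy=k,interpolation=cv2.INTER_CUBIC)); print(n,i,k)
E
```

```text
scene 0 5
scene 1 6
top 0 5
top 1 8
```

View pics/topc0.png

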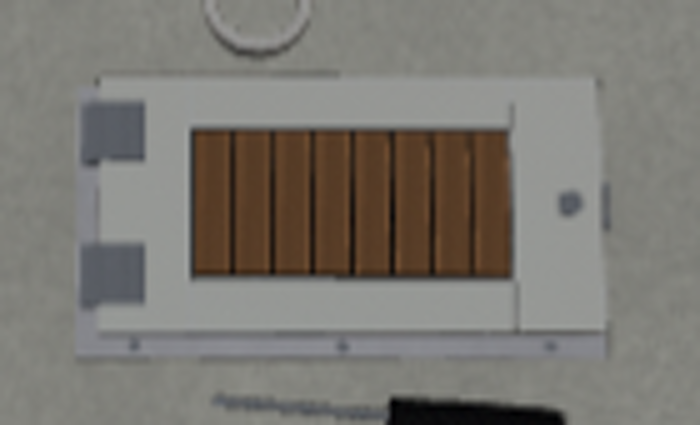

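View pics/topc1.png

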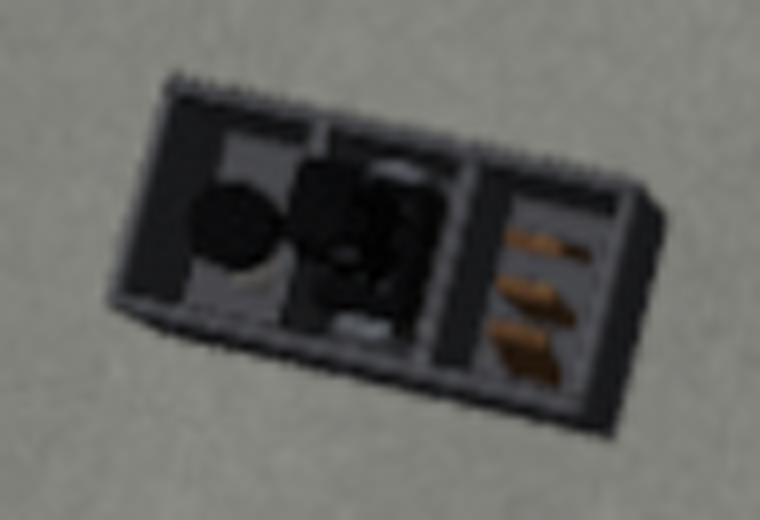

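View pics/scenec1.png

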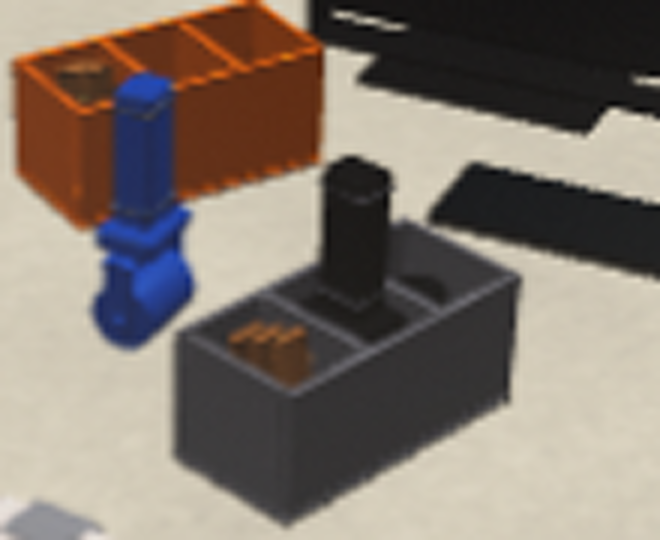

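View pics/scenec0.png

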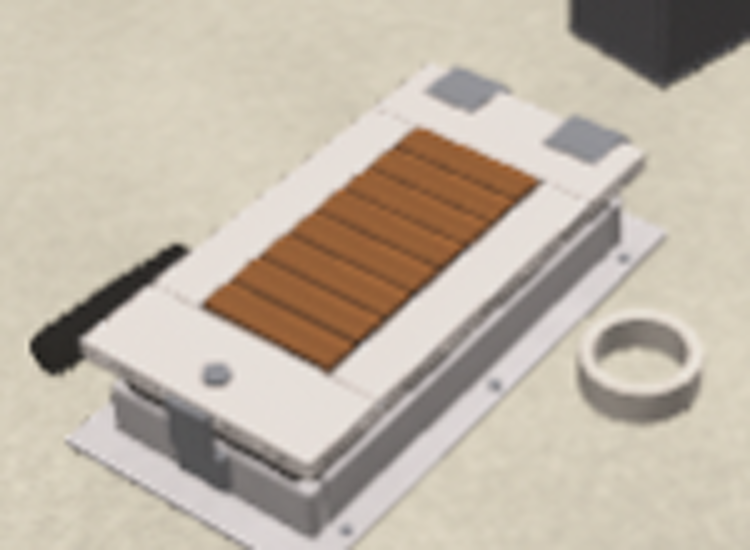

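The crops confirm it: the black roller is in the grey caddy's middle pocket, between the offcuts (-y) and the jar (+y). Next I'll fit the hatch and caddy poses from both views.

```bash
python3 - <<'E'
from h import *
from scipy.optimize import least_squares
S=cams.snapshot("scene");T=cams.snapshot("top")
def full(pts,o,k): return (np.array(pts,float)+0.5)/k+o-0.5
def world(q,L): 
    c,s=np.cos(q[2]),np.sin(q[2]); return np.c_[q[0]+c*L[:,0]-s*L[:,1], q[1]+s*L[:,0]+c*L[:,1], L[:,2]]
# caddy
L=lambda z,sg:np.array([[a*42,b*86,z] for a,b in sg],float)
ct=full([(172,78),(640,180),(600,410),(115,300)],(155,190),8); lt=L(80,[(1,1),(1,-1),(-1,-1),(-1,1)])
cs=full([(180,335),(293,393),(520,275),(405,222),(180,460),(288,523),(508,402)],(265,130),6)
ls=np.r_[L(80,[(-1,-1),(1,-1),(1,1),(-1,1)]),L(0,[(-1,-1),(1,-1),(1,1)])]
f=lambda q:np.r_[proj(T,world(q,lt))-ct,proj(S,world(q,ls))-cs].ravel()
r=least_squares(f,[527,225,-.2],x_scale=[10,10,.1],loss="soft_l1");print("caddy",r.x,np.round(f(r.x),1))
# hatch
sg=[(1,1),(1,-1),(-1,-1),(-1,1)]
def H(q):
    A=np.array([[a*42,b*89,q[3]] for a,b in sg]+[[a*72,b*140,q[3]] for a,b in sg],float)
    return world(q,A)
ht=full([(192,129),(511,129),(513,278),(192,278),(98,78),(598,78),(606,331),(98,331)],(262,175),5)
hs=full([(540,183),(328,370),(205,303),(420,128),(645,160),(312,475),(85,345),(435,65)],(180,200),5)
f=lambda q:np.r_[proj(T,H(q))-ht,proj(S,H(q))-hs].ravel()
r=least_squares(f,[537,-110,0,67],x_scale=[10,10,.1,10],loss="soft_l1");print("hatch",r.x,np.round(f(r.x),1))
# handle top centre: black blob; z ~ 5+125+27=157
print(back(T,full([(330,200)],(155,190),8),157)); 
print(back(S,full([(357,175)],(265,130),6),157))
E
```

```text
caddy [ 5.26808354e+02  2.47492149e+02 -2.21645527e-01] [-0.  -0.8  1.3 -0.8 -0.8  0.3 -0.6  0.7 -1.1 -0.7  0.1  0.9  0.6 -0.4
 -0.3 -1.3 -1.3  0.3  0.1  1.4  0.5 -0.2]
hatch [ 5.38198448e+02 -1.09973282e+02 -1.34695198e-02  6.19804355e+01] [-0.2 -0.1 -0.3  0.2  0.1  0.2 -0.2 -0.   0.4 -0.4 -0.   0.   0.2  0.4
  0.   0.2  1.4  0.1  0.9  1.7 -1.1  1.3 -0.   0.1  0.6 -1.1  0.1 -1.1
 -0.6 -0.2 -0.5 -0.1]
[[526.77322082 247.43370379 157.        ]]
[[529.74231281 240.9987065  157.        ]]
```

```bash
cat >> h.py <<'E'
def shift(cmd,tgt):
    """cmd=(x,y,z,yaw of tool x axis) ; tool pointing down. returns translation cm, spin"""
    c,s=np.cos(cmd[3]),np.sin(cmd[3]); d=np.array(tgt[:3])-np.array(cmd[:3])
    tx=np.array([c,s,0]); ty=np.array([s,-c,0])
    return np.round([d@tx/10,d@ty/10,-d[2]/10],3), round(-(tgt[3]-cmd[3]),4)
def after(cmd,t,spin=0):
    c,s=np.cos(cmd[3]),np.sin(cmd[3]); t=np.array(t)*10
    return (cmd[0]+c*t[0]+s*t[1],cmd[1]+s*t[0]-c*t[1],cmd[2]-t[2],cmd[3]-spin)
def meas():
    s=sensors.state(); M=R.from_rotvec(s["tcp_rot"]).as_matrix()
    print("t",s["time_s"],"pos",np.round(s["tcp_pos"],1),"yaw",np.arctan2(M[1,0],M[0,0]),"tilt",np.round(M[:2,2],4),"F",np.round(s["ft_force"],2),"M",np.round(s["moment"],2),"grip",s["grip_width"]*85.4,"j",np.round(s["joints"],2)); return s
E
python3 - <<'E'
from h import *
s=meas(); M=R.from_rotvec(s["tcp_rot"]).as_matrix(); y=np.arctan2(M[1,0],M[0,0])
c=(234.3,-525.1,404.7,y)
yt=-.222
for w in ([330,-320,404.7,y+(yt-y)*.3],[450,-120,404.7,y+(yt-y)*.6],[527,246,385,yt]): print(w,shift(c,w))
E
```

```text
t 1.5 pos [ 234.3 -525.1  404.7] yaw 0.41979739669569205 tilt [-0.  0.] F [ 0.12 -0.14  0.41] M [-0.01 -0.04 -0.02] grip 85.5214109638612 j [-1.22  0.31  1.51 -0.    1.33 -0.07]
[330, -320, 404.7, np.float64(0.22725817768698445)] (array([ 17.098, -14.829,  -0.   ]), np.float64(0.1925))
[450, -120, 404.7, np.float64(0.034718958678276846)] (array([ 36.208, -28.201,  -0.   ]), np.float64(0.3851))
[527, 246, 385, -0.222] (array([ 58.157, -58.485,   1.97 ]), np.float64(0.6418))
```

Call:
jog_arm(targets=[{"jaw": 8.5,"translation": [17,-15,0],"spin": 0.19},{"jaw": 8.5,"translation": [17,-15,0],"spin": 0.19},{"jaw": 8.5,"translation": [17,-15,0],"spin": 0.19},{"jaw": 8.5,"translation": [17,-15,0],"spin": 0.19},{"jaw": 8.5,"translation": [36,-28,0],"spin": 0.39}])

```text
time_s: 2.0
tcp_pos: [339.9, -303.5, 404.8]
tcp_rot: [-3.137, -0.152, 0.0]
ft_force: [1.3, -1.0, -0.5]
grip_width: 0.996
```

Call:
jog_arm(targets=[{"jaw": 8.5,"translation": [0,0,0],"spin": 0}])

```text
time_s: 2.1
tcp_pos: [341.2, -301.5, 404.8]
tcp_rot: [-3.135, -0.16, -0.002]
ft_force: [-1.3, 0.1, -0.3]
grip_width: 0.996
```

```bash
python3 - <<'E'
from h import *
s=meas(); M=R.from_rotvec(s["tcp_rot"]).as_matrix(); y=np.arctan2(M[1,0],M[0,0])
c=(*s["tcp_pos"],y)
for w in ([450,-120,404.7,.035],[527,246,385,-.222]): print(w,shift(c,w))
E
```

```text
t 2.1 pos [ 341.2 -301.5  404.8] yaw 0.1016696840892549 tilt [0.0009 0.0025] F [-1.31  0.11 -0.28] M [-0.    0.02  0.03] grip 85.03059829514972 j [-0.82  0.14  1.74  0.    1.27  0.65]
[450, -120, 404.7, 0.035] (array([ 1.2663e+01, -1.6957e+01,  1.4000e-02]), np.float64(0.0667))
[527, 246, 385, -0.222] (array([ 24.038, -52.587,   1.984]), np.float64(0.3237))
```

Call:
jog_arm(targets=[{"jaw": 8.5,"translation": [15,-20,0],"spin": 0.1},{"jaw": 8.5,"translation": [15,-20,0],"spin": 0.1},{"jaw": 8.5,"translation": [15,-20,0],"spin": 0.1},{"jaw": 8.5,"translation": [15,-20,0],"spin": 0.1},{"jaw": 8.5,"translation": [24,-52.6,2],"spin": 0.32}])

```text
time_s: 2.6
tcp_pos: [455.4, -92.3, 403.2]
tcp_rot: [3.134, -0.204, 0.006]
ft_force: [-0.1, -1.0, -0.1]
grip_width: 0.996
```

```bash
python3 - <<'E'
from h import *
s=meas(); M=R.from_rotvec(s["tcp_rot"]).as_matrix(); y=np.arctan2(M[1,0],M[0,0])
c=(*s["tcp_pos"],y)
for w in ([527,246,375,-.222],): print(w,shift(c,w))
E
```

```text
t 2.6 pos [455.4 -92.3 403.2] yaw -0.13006042660664724 tilt [ 0.0036 -0.001 ] F [-0.06 -0.99 -0.07] M [ 0.03 -0.08 -0.04] grip 85.02897428493324 j [-0.29  0.15  1.73  0.    1.26  1.41]
[527, 246, 375, -0.222] (array([  2.711, -34.475,   2.816]), np.float64(0.0919))
```

Call:
jog_arm(targets=[{"jaw": 8.5,"translation": [3,-34.4,2.8],"spin": 0.09},{"jaw": 8.5,"translation": [3,-34.4,2.8],"spin": 0.09},{"jaw": 8.5,"translation": [3,-34.4,2.8],"spin": 0.09},{"jaw": 8.5,"translation": [3,-34.4,2.8],"spin": 0.09},{"jaw": 8.5,"translation": [3,-34.4,2.8],"spin": 0.09}])

```text
time_s: 3.1
tcp_pos: [506.9, 151.6, 382.3]
tcp_rot: [3.123, -0.341, 0.002]
ft_force: [0.2, -0.8, 0.2]
grip_width: 0.997
```

Call:
jog_arm(targets=[{"jaw": 8.5,"translation": [0.5,-9,0],"spin": 0},{"jaw": 8.5,"translation": [0.5,-9,0],"spin": 0},{"jaw": 8.5,"translation": [0.5,-9,0],"spin": 0}])

```text
time_s: 3.4
tcp_pos: [532.6, 241.1, 382.1]
tcp_rot: [-3.121, 0.334, -0.004]
ft_force: [-0.2, -0.2, -0.3]
grip_width: 0.994
```

```bash
python3 - <<'E'
from h import *
s=meas(); p=cams.snapshot("wrist"); cv2.imwrite("pics/w1.png",p["color"][:,:,::-1]); T=wristT(p,s)
print(p["fov_y"],p["k1"],np.round(p["tool_from_camera"],2).tolist())
t=cams.snapshot("top"); sc=cams.snapshot("scene")
for im,n in ((t,"t1"),(sc,"s1")): cv2.imwrite(f"pics/{n}.png",im["color"][:,:,::-1])
for z in (80,157,130): print(z,proj(p,[[527,247,z]],T))
E
```

```text
t 3.4 pos [532.6 241.1 382.1] yaw -0.2133366306925643 tilt [0.0025 0.0027] F [-0.2  -0.17 -0.33] M [-0.03 -0.05 -0.01] grip 84.91855241639134 j [0.35 0.34 1.52 0.   1.28 2.14]
70.51576105148177 -0.034354334236183816 [[0.0, 0.95, 0.31, 80.92], [1.0, -0.0, 0.0, 0.13], [0.0, 0.31, -0.95, 31.14], [0.0, 0.0, 0.0, 1.0]]
80 [[275.39545159 210.81678825]]
157 [[273.69764597 244.04932089]]
130 [[274.41155123 230.06767585]]
```

View pics/w1.png

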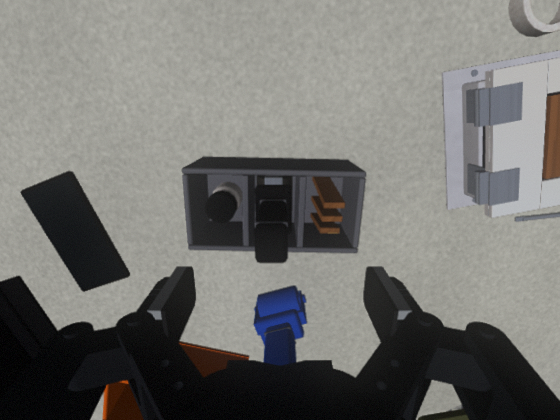

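```bash
python3 - <<'E'
import cv2; im=cv2.imread("pics/w1.png"); cv2.imwrite("pics/w1c.png",cv2.resize(im[150:275,175:375],None,fx=4,fy=4,interpolation=cv2.INTER_CUBIC)*2 if 0 else cv2.convertScaleAbs(cv2.resize(im[150:275,175:375],None,fx=4,fy=4,interpolation=cv2.INTER_CUBIC),alpha=2.2,beta=20))
E
```

```text
(no output)
```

View pics/w1c.png

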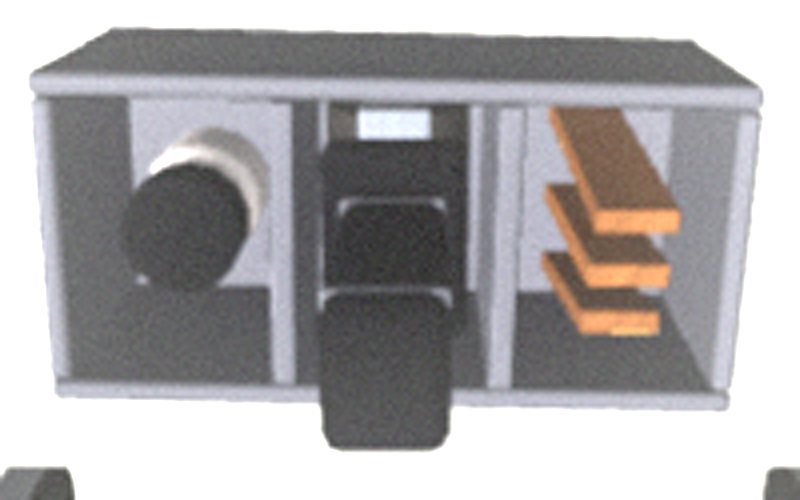

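```bash
python3 - <<'E'
from h import *
from scipy.optimize import least_squares
s=meas(); p=cams.snapshot("wrist"); T=wristT(p,s)
f=lambda q:(np.array(q,float)+.5)/4+[175,150]-.5
top=back(p,f([(385,372)]),157,T)[0]; print("handle top",top)
print("top edges",np.round(back(p,f([(320,372),(450,372),(385,293),(385,450)]),157,T),1).tolist())
print("guard edges",np.round(back(p,f([(320,165),(467,165),(393,145)]),76,T),1).tolist())
rim=back(p,f([(33,75),(762,95),(728,408),(57,395)]),80,T);print(np.round(rim,1).tolist(),rim.mean(0),)
print("y dirs",[np.arctan2(*(-(a-b))[:2]) for a,b in ((rim[1],rim[0]),(rim[2],rim[3]))])
print("rim proj",proj(p,[[527+np.cos(-.222)*a*42-np.sin(-.222)*b*86,247+np.sin(-.222)*a*42+np.cos(-.222)*b*86,80] for a,b in ((1,1),(1,-1),(-1,-1),(-1,1))],T)*4-[175*4,600])
E
```

```text
t 3.55 pos [530.7 236.4 381.9] yaw -0.2176176545272966 tilt [-0.0009 -0.0012] F [-0.88 -0.22 -0.21] M [-0.03  0.02 -0.01] grip 84.95115582030583 j [ 0.35  0.33  1.53 -0.    1.28  2.14]
handle top [525.99738229 243.10127672 157.        ]
top edges [[528.5, 254.4, 157.0], [523.5, 231.8, 157.0], [540.6, 239.7, 157.0], [510.9, 246.6, 157.0]]
guard edges [[546.7, 256.4, 76.0], [539.1, 222.2, 76.0], [547.7, 238.3, 76.0]]
[[582.6, 315.1, 80.0], [541.8, 152.2, 80.0], [464.4, 170.7, 80.0], [504.3, 334.6, 80.0]] [523.24693664 243.15921823  80.        ]
y dirs [np.float64(0.24534689297957604), np.float64(0.23888342102369442)]
rim proj [[ -1.2044103   61.4216507 ]
 [749.1675185   64.50181619]
 [718.6281833  398.12895062]
 [ 33.6114389  395.28536893]]
```

```bash
python3 - <<'E'
from h import *
s=meas(); M=R.from_rotvec(s["tcp_rot"]).as_matrix(); y=np.arctan2(M[1,0],M[0,0])
p=cams.snapshot("wrist"); T=wristT(p,s); im=p["color"][:,:,::-1]
cv2.imwrite("pics/w2c.png",cv2.convertScaleAbs(cv2.resize(im[140:290,175:375],None,fx=4,fy=4,interpolation=cv2.INTER_CUBIC),alpha=2.2,beta=20))
print(shift((*s["tcp_pos"],y),(527.5,247.5,284,-.23)))
E
```

```text
t 3.6 pos [530.6 235.8 382. ] yaw -0.21877671063809526 tilt [-0.0009 -0.0011] F [-0.13  0.36  0.15] M [-0.02 -0.    0.02] grip 84.71444371603255 j [ 0.35  0.33  1.53 -0.    1.28  2.14]
(array([-0.554, -1.074,  9.798]), np.float64(0.0112))
```

View pics/w2c.png

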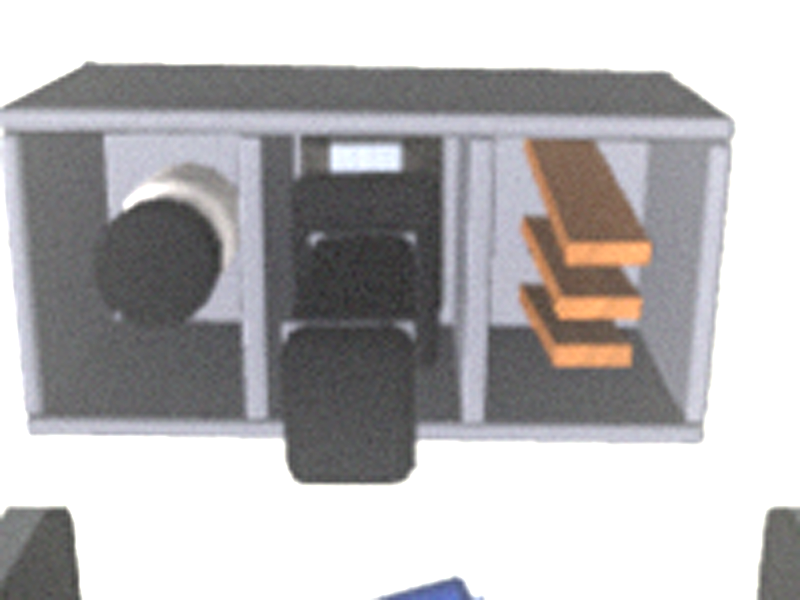

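```bash
python3 - <<'E'
from h import *
from scipy.optimize import least_squares
s=meas(); p=cams.snapshot("wrist"); T=wristT(p,s)
f=lambda q:(np.array(q,float)+.5)/4+[175,140]-.5
print("handle top edges",np.round(back(p,f([(282,405),(415,405),(349,325),(349,484)]),157,T),1).tolist())
print("guard",np.round(back(p,f([(293,195),(440,195)]),76,T),1).tolist())
uv=f([(3,110),(733,122),(703,440),(31,430)])
W=lambda q:np.array([[q[0]+np.cos(q[2])*a*42-np.sin(q[2])*b*86,q[1]+np.sin(q[2])*a*42+np.cos(q[2])*b*86,80] for a,b in ((1,1),(1,-1),(-1,-1),(-1,1))])
r=least_squares(lambda q:(proj(p,W(q),T)-uv).ravel(),[527,247,-.22],x_scale=[10,10,.1]); print(r.x,np.round(r.fun*4))
E
```

```text
t 3.65 pos [530.5 235.5 382.1] yaw -0.21959259457932961 tilt [-0.0007 -0.0008] F [-0.68 -0.25  0.11] M [0.03 0.01 0.01] grip 85.02107752392249 j [ 0.35  0.33  1.53 -0.    1.28  2.14]
handle top edges [[531.0, 260.0, 157.0], [525.9, 236.9, 157.0], [543.1, 244.8, 157.0], [513.2, 252.0, 157.0]]
guard [[550.2, 261.3, 76.0], [542.6, 227.2, 76.0]]
[ 5.25868821e+02  2.48719240e+02 -2.35778524e-01] [-9. -5.  9. -5.  6.  8. -6.  8.]
```

```bash
python3 - <<'E'
from h import *
print(shift((530.5,235.4,382.1,-.2196),(527.8,248.2,284,-.23)))
E
```

```text
(array([-0.542, -1.19 ,  9.81 ]), 0.0104)
```

Call:
jog_arm(targets=[{"jaw": 8.5,"translation": [-0.54,-1.19,4],"spin": 0.01},{"jaw": 8.5,"translation": [-0.54,-1.19,8],"spin": 0.01},{"jaw": 8.5,"translation": [-0.54,-1.19,9.8],"spin": 0.01},{"jaw": 8.5,"translation": [-0.54,-1.19,9.8],"spin": 0.01}])

```text
time_s: 4.1
tcp_pos: [526.5, 247.9, 281.5]
tcp_rot: [3.117, -0.36, -0.009]
ft_force: [-0.3, 0.1, 0.3]
grip_width: 0.995
```

Call:
jog_arm(targets=[{"jaw": 8.5,"translation": [0,0,0],"spin": 0}])

```text
time_s: 4.2
tcp_pos: [528.3, 248.8, 284.8]
tcp_rot: [3.121, -0.36, 0.0]
ft_force: [0.4, -0.1, 0.5]
grip_width: 0.992
```

```bash
python3 - <<'E'
from h import *
s=meas(); p=cams.snapshot("wrist"); cv2.imwrite("pics/w3.png",cv2.convertScaleAbs(p["color"][:,:,::-1],alpha=2,beta=20))
E
```

```text
t 4.2 pos [528.3 248.8 284.8] yaw -0.2298668511020746 tilt [ 0.0001 -0.    ] F [ 0.35 -0.13  0.5 ] M [-0.01 -0.02 -0.01] grip 84.67871716012765 j [ 0.37  0.43  1.64 -0.    1.07  2.17]
```

View pics/w3.png

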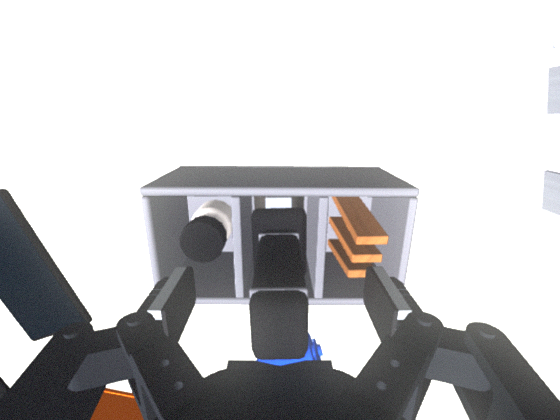

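The handle, at (280,323), is centred between the fingers and square to them, so I'll grip.

Call:
jog_arm(targets=[{"jaw": 2.6,"translation": [0,0,0],"spin": 0},{"jaw": 2.6,"translation": [0,0,0],"spin": 0},{"jaw": 2.0,"translation": [0,0,0],"spin": 0},{"jaw": 1.5,"translation": [0,0,0],"spin": 0},{"jaw": 1.5,"translation": [0,0,0],"spin": 0}], grip_force=100)

```text
time_s: 4.75
tcp_pos: [528.1, 249.9, 285.0]
tcp_rot: [-3.121, 0.358, -0.001]
ft_force: [-0.4, -0.6, 5.5]
grip_width: 0.272
```

Call:
jog_arm(targets=[{"jaw": 1.5,"translation": [0,0,0],"spin": 0},{"jaw": 1.5,"translation": [0,0,0],"spin": 0}])

```text
time_s: 4.95
tcp_pos: [528.1, 249.9, 285.0]
tcp_rot: [-3.121, 0.358, -0.001]
ft_force: [-0.4, 0.4, 6.2]
grip_width: 0.269
```

Call:
jog_arm(targets=[{"jaw": 1.5,"translation": [0,0,-2],"spin": 0},{"jaw": 1.5,"translation": [0,0,-5],"spin": 0},{"jaw": 1.5,"translation": [0,0,-8.5],"spin": 0},{"jaw": 1.5,"translation": [0,0,-11.5],"spin": 0},{"jaw": 1.5,"translation": [0,0,-11.5],"spin": 0}])

```text
time_s: 5.45
tcp_pos: [529.2, 250.3, 403.3]
tcp_rot: [-3.117, 0.358, -0.012]
ft_force: [1.3, -0.0, -2.1]
grip_width: 0.267
```

```bash
python3 - <<'E'
from h import *
s=meas(); p=cams.snapshot("wrist"); cv2.imwrite("pics/w4.png",cv2.convertScaleAbs(p["color"][:,:,::-1],alpha=2,beta=20))
p=cams.snapshot("scene"); cv2.imwrite("pics/s4.png",p["color"][:,:,::-1])
M=R.from_rotvec(s["tcp_rot"]).as_matrix(); y=np.arctan2(M[1,0],M[0,0])
print(shift((528.1,249.5,400,y),(538.2,-110,400,-.0135)), shift((528.1,249.5,400,y),(538.2-.0135*77,-187,400,-.0135)))
E
```

```text
t 5.45 pos [529.2 250.3 403.3] yaw -0.22839745362544459 tilt [0.0078 0.003 ] F [ 1.33 -0.04 -2.1 ] M [-0.  -0.1  0. ] grip 22.79591446592064 j [ 0.37  0.32  1.49 -0.    1.32  2.17]
(array([ 9.123, 34.788, -0.   ]), np.float64(-0.2149)) (array([10.766, 42.311, -0.   ]), np.float64(-0.2149))
```

View pics/w4.png

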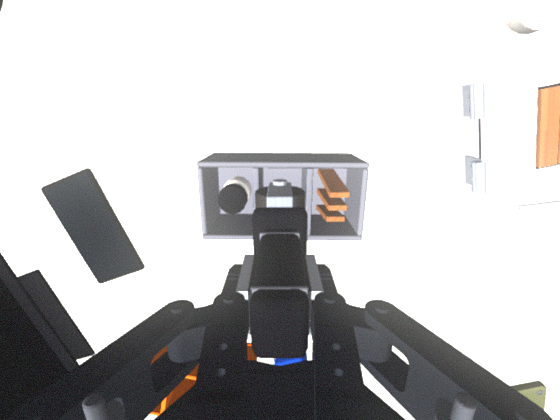

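View pics/s4.png

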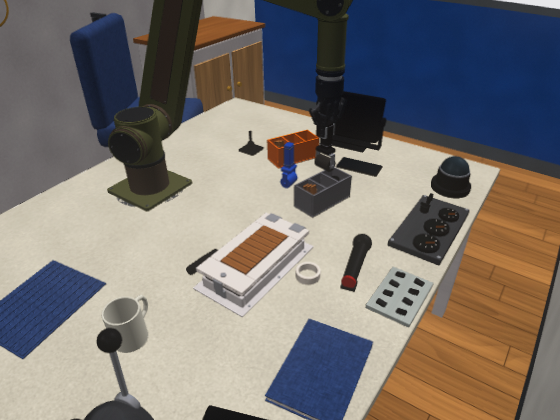

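The roller hangs straight in the jaws and everything else is where it was. Moving over slat 1.

Call:
jog_arm(targets=[{"jaw": 1.5,"translation": [10.8,42.3,0],"spin": -0.215},{"jaw": 1.5,"translation": [10.8,42.3,0],"spin": -0.215},{"jaw": 1.5,"translation": [10.8,42.3,0],"spin": -0.215},{"jaw": 1.5,"translation": [10.8,42.3,0],"spin": -0.215},{"jaw": 1.5,"translation": [10.8,42.3,0],"spin": -0.215}])

```text
time_s: 6.05
tcp_pos: [532.1, 0.9, 396.5]
tcp_rot: [-3.141, 0.02, 0.008]
ft_force: [1.0, 0.2, -2.4]
grip_width: 0.273
```

```bash
python3 - <<'E'
from h import *
s=meas(); M=R.from_rotvec(s["tcp_rot"]).as_matrix(); y=np.arctan2(M[1,0],M[0,0])
print(shift((*s["tcp_pos"],y),(539.2,-187,370,-.0135)))
E
```

```text
t 6.05 pos [532.1   0.9 396.5] yaw -0.012948670220902798 tilt [-0.0051  0.0003] F [ 1.05  0.23 -2.44] M [-0.03 -0.05 -0.01] grip 23.323041620580934 j [-0.08  0.26  1.6  -0.    1.29  1.51]
(array([ 0.952, 18.78 ,  2.654]), np.float64(0.0006))
```

Call:
jog_arm(targets=[{"jaw": 1.5,"translation": [0.75,18.6,0],"spin": 0},{"jaw": 1.5,"translation": [0.75,18.6,0],"spin": 0},{"jaw": 1.5,"translation": [0.75,18.6,2.6],"spin": 0},{"jaw": 1.5,"translation": [0.75,18.6,2.6],"spin": 0},{"jaw": 1.5,"translation": [0.75,18.6,2.6],"spin": 0}])

```text
time_s: 6.55
tcp_pos: [537.1, -187.8, 368.8]
tcp_rot: [-3.141, 0.029, 0.011]
ft_force: [-0.7, 0.5, -2.8]
grip_width: 0.269
```

Call:
jog_arm(targets=[{"jaw": 1.5,"translation": [0,0,0],"spin": 0},{"jaw": 1.5,"translation": [0,0,0],"spin": 0}])

```text
time_s: 6.75
tcp_pos: [537.8, -182.6, 371.8]
tcp_rot: [-3.14, 0.021, 0.005]
ft_force: [-0.9, -0.3, -2.8]
grip_width: 0.261
```

```bash
python3 - <<'E'
from h import *
s=meas(); p=cams.snapshot("wrist"); cv2.imwrite("pics/w5.png",p["color"][:,:,::-1])
M=R.from_rotvec(s["tcp_rot"]).as_matrix(); y=np.arctan2(M[1,0],M[0,0])
print(shift((*s["tcp_pos"],y),(537.2,-187,363,-.0135)))
t=cams.snapshot("scene"); cv2.imwrite("pics/s5.png",cv2.resize(t["color"][180:330,170:370,::-1],None,fx=4,fy=4,interpolation=cv2.INTER_CUBIC))
E
```

```text
t 6.75 pos [ 537.8 -182.6  371.8] yaw -0.013272203749084 tilt [-0.0029  0.002 ] F [-0.89 -0.26 -2.76] M [ 0.02 -0.02 -0.  ] grip 22.326290927172643 j [-0.4   0.32  1.57  0.    1.25  1.18]
(array([-0.055,  0.443,  0.884]), np.float64(0.0002))
```

View pics/w5.png

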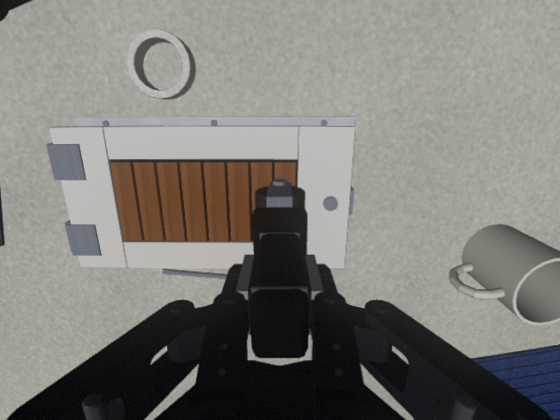

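View pics/s5.png

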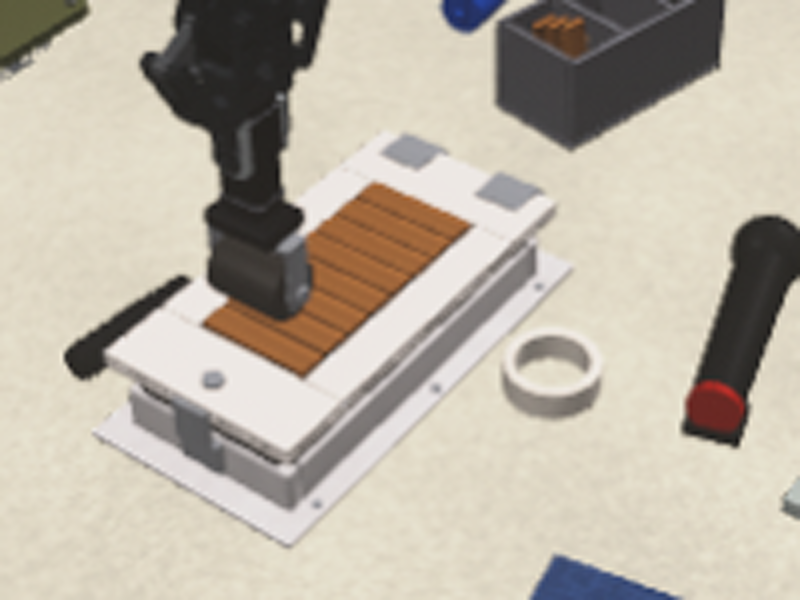

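The drum sits above slats 1–2. Next I'll descend to feel for contact; free Fz is about -2.7 N, so a 16 N push should read about +13.4.

Call:
jog_arm(targets=[{"jaw": 1.5,"translation": [0,0.7,1.0],"spin": 0},{"jaw": 1.5,"translation": [0,0.7,1.4],"spin": 0},{"jaw": 1.5,"translation": [0,0.7,1.6],"spin": 0},{"jaw": 1.5,"translation": [0,0.7,1.8],"spin": 0},{"jaw": 1.5,"translation": [0,0.7,1.8],"spin": 0}])

```text
time_s: 7.35
tcp_pos: [538.1, -190.3, 355.0]
tcp_rot: [-3.141, 0.021, 0.001]
ft_force: [0.4, 0.3, -3.1]
grip_width: 0.27
```

Call:
jog_arm(targets=[{"jaw": 1.5,"translation": [0,0,0.2],"spin": 0},{"jaw": 1.5,"translation": [0,0,0.4],"spin": 0},{"jaw": 1.5,"translation": [0,0,0.4],"spin": 0}])

```text
time_s: 7.65
tcp_pos: [538.1, -190.5, 351.0]
tcp_rot: [-3.141, 0.021, 0.001]
ft_force: [0.3, 0.5, -2.4]
grip_width: 0.269
```

Call:
jog_arm(targets=[{"jaw": 1.5,"translation": [0,0,0.2],"spin": 0},{"jaw": 1.5,"translation": [0,0,0.4],"spin": 0},{"jaw": 1.5,"translation": [0,0,0.4],"spin": 0}])

```text
time_s: 7.95
tcp_pos: [538.3, -190.5, 347.3]
tcp_rot: [3.141, -0.021, 0.0]
ft_force: [0.2, -0.3, -1.2]
grip_width: 0.27
```

Call:
jog_arm(targets=[{"jaw": 1.5,"translation": [0,0,0.15],"spin": 0},{"jaw": 1.5,"translation": [0,0,0.3],"spin": 0},{"jaw": 1.5,"translation": [0,0,0.3],"spin": 0},{"jaw": 1.5,"translation": [0,0,0.3],"spin": 0}])

```text
time_s: 8.35
tcp_pos: [538.3, -190.6, 344.8]
tcp_rot: [3.141, -0.021, 0.001]
ft_force: [-1.1, -0.1, 3.1]
grip_width: 0.266
```

Call:
jog_arm(targets=[{"jaw": 1.5,"translation": [0,0,0.15],"spin": 0},{"jaw": 1.5,"translation": [0,0,0.3],"spin": 0},{"jaw": 1.5,"translation": [0,0,0.45],"spin": 0},{"jaw": 1.5,"translation": [0,0,0.45],"spin": 0}])

```text
time_s: 8.75
tcp_pos: [538.4, -190.7, 340.8]
tcp_rot: [3.14, -0.021, 0.002]
ft_force: [-2.0, -0.4, 9.7]
grip_width: 0.271
```

Call:
jog_arm(targets=[{"jaw": 1.5,"translation": [0,0,0.15],"spin": 0},{"jaw": 1.5,"translation": [0,0,0.3],"spin": 0},{"jaw": 1.5,"translation": [0,0,0.3],"spin": 0}])

```text
time_s: 9.05
tcp_pos: [538.4, -190.8, 338.2]
tcp_rot: [3.14, -0.021, 0.002]
ft_force: [-2.1, -0.2, 10.5]
grip_width: 0.268
```

Call:
jog_arm(targets=[{"jaw": 1.5,"translation": [0,0,0.15],"spin": 0},{"jaw": 1.5,"translation": [0,0,0.25],"spin": 0},{"jaw": 1.5,"translation": [0,0,0.25],"spin": 0}])

```text
time_s: 9.35
tcp_pos: [538.4, -190.9, 336.1]
tcp_rot: [3.14, -0.021, 0.003]
ft_force: [-3.2, -0.3, 12.4]
grip_width: 0.266
```

Slat 1 has yielded under about 15 N, having sunk about 3 mm. Now I'll roll towards the hinge (tool -y).

Call:
jog_arm(targets=[{"jaw": 1.5,"translation": [0,-0.15,0.0],"spin": 0},{"jaw": 1.5,"translation": [0,-0.3,0.0],"spin": 0},{"jaw": 1.5,"translation": [0,-0.45,-0.01],"spin": 0},{"jaw": 1.5,"translation": [0,-0.6,-0.02],"spin": 0},{"jaw": 1.5,"translation": [0,-0.75,-0.03],"spin": 0}])

```text
time_s: 9.85
tcp_pos: [538.4, -184.1, 336.7]
tcp_rot: [3.137, -0.02, 0.003]
ft_force: [-4.0, -3.9, 13.7]
grip_width: 0.267
```

Call:
jog_arm(targets=[{"jaw": 1.5,"translation": [0,-0.15,-0.01],"spin": 0},{"jaw": 1.5,"translation": [0,-0.3,-0.02],"spin": 0},{"jaw": 1.5,"translation": [0,-0.45,-0.03],"spin": 0},{"jaw": 1.5,"translation": [0,-0.6,-0.04],"spin": 0},{"jaw": 1.5,"translation": [0,-0.75,-0.05],"spin": 0}])

```text
time_s: 10.35
tcp_pos: [538.5, -177.5, 337.3]
tcp_rot: [3.135, -0.02, 0.003]
ft_force: [-4.4, -4.1, 12.0]
grip_width: 0.265
```

Call:
jog_arm(targets=[{"jaw": 1.5,"translation": [0,-0.15,0],"spin": 0},{"jaw": 1.5,"translation": [0,-0.3,0],"spin": 0},{"jaw": 1.5,"translation": [0,-0.45,0],"spin": 0},{"jaw": 1.5,"translation": [0,-0.6,-0.01],"spin": 0},{"jaw": 1.5,"translation": [0,-0.75,-0.02],"spin": 0}])

```text
time_s: 10.85
tcp_pos: [538.6, -168.5, 337.4]
tcp_rot: [3.139, -0.021, 0.003]
ft_force: [-3.7, -1.4, 13.5]
grip_width: 0.274
```

Call:
jog_arm(targets=[{"jaw": 1.5,"translation": [0,-0.15,-0.01],"spin": 0},{"jaw": 1.5,"translation": [0,-0.3,-0.02],"spin": 0},{"jaw": 1.5,"translation": [0,-0.45,-0.03],"spin": 0},{"jaw": 1.5,"translation": [0,-0.6,-0.04],"spin": 0},{"jaw": 1.5,"translation": [0,-0.75,-0.05],"spin": 0}])

```text
time_s: 11.35
tcp_pos: [538.7, -161.7, 338.0]
tcp_rot: [3.137, -0.02, 0.003]
ft_force: [-3.9, -4.4, 14.7]
grip_width: 0.27
```

Call:
jog_arm(targets=[{"jaw": 1.5,"translation": [0,-0.15,-0.01],"spin": 0},{"jaw": 1.5,"translation": [0,-0.3,-0.02],"spin": 0},{"jaw": 1.5,"translation": [0,-0.45,-0.03],"spin": 0},{"jaw": 1.5,"translation": [0,-0.6,-0.04],"spin": 0},{"jaw": 1.5,"translation": [0,-0.75,-0.04],"spin": 0}])

```text
time_s: 11.85
tcp_pos: [538.8, -154.7, 338.5]
tcp_rot: [3.136, -0.021, 0.003]
ft_force: [-4.5, -3.4, 13.6]
grip_width: 0.266
```

Call:
jog_arm(targets=[{"jaw": 1.5,"translation": [0,-0.15,-0.01],"spin": 0},{"jaw": 1.5,"translation": [0,-0.3,-0.02],"spin": 0},{"jaw": 1.5,"translation": [0,-0.45,-0.03],"spin": 0},{"jaw": 1.5,"translation": [0,-0.6,-0.03],"spin": 0},{"jaw": 1.5,"translation": [0,-0.75,-0.04],"spin": 0}])

```text
time_s: 12.35
tcp_pos: [538.9, -146.0, 338.7]
tcp_rot: [3.139, -0.021, 0.003]
ft_force: [-4.6, -1.7, 13.0]
grip_width: 0.272
```

Call:
jog_arm(targets=[{"jaw": 1.5,"translation": [0,-0.15,-0.01],"spin": 0},{"jaw": 1.5,"translation": [0,-0.3,-0.02],"spin": 0},{"jaw": 1.5,"translation": [0,-0.45,-0.03],"spin": 0},{"jaw": 1.5,"translation": [0,-0.6,-0.04],"spin": 0},{"jaw": 1.5,"translation": [0,-0.75,-0.05],"spin": 0}])

```text
time_s: 12.85
tcp_pos: [539.0, -139.4, 339.4]
tcp_rot: [3.136, -0.02, 0.003]
ft_force: [-4.2, -5.9, 13.6]
grip_width: 0.268
```

Call:
jog_arm(targets=[{"jaw": 1.5,"translation": [0,-0.15,-0.01],"spin": 0},{"jaw": 1.5,"translation": [0,-0.3,-0.02],"spin": 0},{"jaw": 1.5,"translation": [0,-0.45,-0.03],"spin": 0},{"jaw": 1.5,"translation": [0,-0.6,-0.04],"spin": 0},{"jaw": 1.5,"translation": [0,-0.75,-0.05],"spin": 0}])

```text
time_s: 13.35
tcp_pos: [539.0, -131.9, 339.8]
tcp_rot: [3.137, -0.021, 0.003]
ft_force: [-3.9, -0.7, 13.4]
grip_width: 0.268
```

Call:
jog_arm(targets=[{"jaw": 1.5,"translation": [0,-0.15,-0.01],"spin": 0},{"jaw": 1.5,"translation": [0,-0.3,-0.01],"spin": 0},{"jaw": 1.5,"translation": [0,-0.45,-0.02],"spin": 0},{"jaw": 1.5,"translation": [0,-0.6,-0.03],"spin": 0},{"jaw": 1.5,"translation": [0,-0.75,-0.03],"spin": 0}])

```text
time_s: 13.85
tcp_pos: [539.1, -123.4, 340.1]
tcp_rot: [3.14, -0.021, 0.003]
ft_force: [-3.8, -0.8, 14.7]
grip_width: 0.265
```

Call:
jog_arm(targets=[{"jaw": 1.5,"translation": [0,-0.15,-0.02],"spin": 0},{"jaw": 1.5,"translation": [0,-0.3,-0.03],"spin": 0},{"jaw": 1.5,"translation": [0,-0.45,-0.04],"spin": 0},{"jaw": 1.5,"translation": [0,-0.6,-0.05],"spin": 0},{"jaw": 1.5,"translation": [0,-0.75,-0.06],"spin": 0}])

```text
time_s: 14.35
tcp_pos: [539.3, -117.1, 340.8]
tcp_rot: [3.136, -0.02, 0.003]
ft_force: [-4.5, -7.0, 14.7]
grip_width: 0.265
```

Call:
jog_arm(targets=[{"jaw": 1.5,"translation": [0,-0.15,-0.01],"spin": 0},{"jaw": 1.5,"translation": [0,-0.3,-0.01],"spin": 0},{"jaw": 1.5,"translation": [0,-0.45,-0.02],"spin": 0},{"jaw": 1.5,"translation": [0,-0.6,-0.03],"spin": 0},{"jaw": 1.5,"translation": [0,-0.75,-0.03],"spin": 0}])

```text
time_s: 14.85
tcp_pos: [539.3, -109.1, 341.0]
tcp_rot: [3.138, -0.021, 0.003]
ft_force: [-4.5, -2.0, 14.3]
grip_width: 0.27
```

Call:
jog_arm(targets=[{"jaw": 1.5,"translation": [0,-0.15,-0.01],"spin": 0},{"jaw": 1.5,"translation": [0,-0.3,-0.02],"spin": 0},{"jaw": 1.5,"translation": [0,-0.45,-0.03],"spin": 0},{"jaw": 1.5,"translation": [0,-0.6,-0.04],"spin": 0},{"jaw": 1.5,"translation": [0,-0.75,-0.05],"spin": 0}])

```text
time_s: 15.35
tcp_pos: [539.4, -100.9, 341.4]
tcp_rot: [3.14, -0.021, 0.003]
ft_force: [-3.4, -0.9, 14.8]
grip_width: 0.27
```

Call:
jog_arm(targets=[{"jaw": 1.5,"translation": [0,-0.15,-0.01],"spin": 0},{"jaw": 1.5,"translation": [0,-0.3,-0.01],"spin": 0},{"jaw": 1.5,"translation": [0,-0.45,-0.02],"spin": 0},{"jaw": 1.5,"translation": [0,-0.6,-0.02],"spin": 0},{"jaw": 1.5,"translation": [0,-0.75,-0.03],"spin": 0}])

```text
time_s: 15.85
tcp_pos: [539.6, -94.4, 341.8]
tcp_rot: [3.136, -0.02, 0.003]
ft_force: [-3.7, -5.8, 16.0]
grip_width: 0.273
```

Call:
jog_arm(targets=[{"jaw": 1.5,"translation": [0,-0.15,-0.02],"spin": 0},{"jaw": 1.5,"translation": [0,-0.3,-0.03],"spin": 0},{"jaw": 1.5,"translation": [0,-0.45,-0.04],"spin": 0},{"jaw": 1.5,"translation": [0,-0.6,-0.04],"spin": 0},{"jaw": 1.5,"translation": [0,-0.75,-0.05],"spin": 0}])

```text
time_s: 16.35
tcp_pos: [539.6, -86.2, 342.2]
tcp_rot: [3.139, -0.021, 0.003]
ft_force: [-3.6, -1.3, 15.1]
grip_width: 0.268
```

Call:
jog_arm(targets=[{"jaw": 1.5,"translation": [0,-0.15,0],"spin": 0},{"jaw": 1.5,"translation": [0,-0.3,-0.01],"spin": 0},{"jaw": 1.5,"translation": [0,-0.45,-0.02],"spin": 0},{"jaw": 1.5,"translation": [0,-0.6,-0.03],"spin": 0},{"jaw": 1.5,"translation": [0,-0.75,-0.04],"spin": 0}])

```text
time_s: 16.85
tcp_pos: [539.7, -78.3, 342.5]
tcp_rot: [3.14, -0.021, 0.002]
ft_force: [-4.0, -0.7, 14.2]
grip_width: 0.271
```

Call:
jog_arm(targets=[{"jaw": 1.5,"translation": [0,-0.15,-0.01],"spin": 0},{"jaw": 1.5,"translation": [0,-0.3,-0.02],"spin": 0},{"jaw": 1.5,"translation": [0,-0.45,-0.03],"spin": 0},{"jaw": 1.5,"translation": [0,-0.6,-0.04],"spin": 0},{"jaw": 1.5,"translation": [0,-0.75,-0.04],"spin": 0}])

```text
time_s: 17.35
tcp_pos: [539.8, -71.9, 343.0]
tcp_rot: [3.137, -0.02, 0.002]
ft_force: [-4.9, -5.7, 15.3]
grip_width: 0.27
```

Call:
jog_arm(targets=[{"jaw": 1.5,"translation": [0,-0.15,0],"spin": 0},{"jaw": 1.5,"translation": [0,-0.3,-0.01],"spin": 0},{"jaw": 1.5,"translation": [0,-0.45,-0.02],"spin": 0},{"jaw": 1.5,"translation": [0,-0.6,-0.02],"spin": 0},{"jaw": 1.5,"translation": [0,-0.75,-0.03],"spin": 0}])

```text
time_s: 17.85
tcp_pos: [539.9, -63.5, 343.1]
tcp_rot: [3.14, -0.021, 0.002]
ft_force: [-4.1, -1.0, 13.8]
grip_width: 0.266
```

Call:
jog_arm(targets=[{"jaw": 1.5,"translation": [0,-0.15,-0.01],"spin": 0},{"jaw": 1.5,"translation": [0,-0.3,-0.01],"spin": 0},{"jaw": 1.5,"translation": [0,-0.45,-0.02],"spin": 0},{"jaw": 1.5,"translation": [0,-0.6,-0.02],"spin": 0},{"jaw": 1.5,"translation": [0,-0.75,-0.02],"spin": 0}])

```text
time_s: 18.35
tcp_pos: [540.0, -55.7, 343.4]
tcp_rot: [3.14, -0.021, 0.002]
ft_force: [-3.9, -1.0, 14.5]
grip_width: 0.268
```

Call:
jog_arm(targets=[{"jaw": 1.5,"translation": [0,-0.15,-0.01],"spin": 0},{"jaw": 1.5,"translation": [0,-0.3,-0.02],"spin": 0},{"jaw": 1.5,"translation": [0,-0.45,-0.02],"spin": 0},{"jaw": 1.5,"translation": [0,-0.6,-0.03],"spin": 0},{"jaw": 1.5,"translation": [0,-0.75,-0.03],"spin": 0}])

```text
time_s: 18.85
tcp_pos: [540.1, -49.6, 343.8]
tcp_rot: [3.136, -0.02, 0.002]
ft_force: [-4.0, -6.4, 14.1]
grip_width: 0.271
```

Call:
jog_arm(targets=[{"jaw": 1.5,"translation": [0,-0.15,0],"spin": 0},{"jaw": 1.5,"translation": [0,-0.3,-0.01],"spin": 0},{"jaw": 1.5,"translation": [0,-0.45,-0.01],"spin": 0},{"jaw": 1.5,"translation": [0,-0.6,-0.02],"spin": 0},{"jaw": 1.5,"translation": [0,-0.75,-0.02],"spin": 0}])

```text
time_s: 19.35
tcp_pos: [540.1, -40.9, 343.8]
tcp_rot: [3.14, -0.022, 0.002]
ft_force: [-5.0, -0.2, 13.9]
grip_width: 0.269
```

Call:
jog_arm(targets=[{"jaw": 1.5,"translation": [0,-0.15,0],"spin": 0},{"jaw": 1.5,"translation": [0,-0.3,-0.01],"spin": 0},{"jaw": 1.5,"translation": [0,-0.45,-0.01],"spin": 0},{"jaw": 1.5,"translation": [0,-0.6,-0.02],"spin": 0},{"jaw": 1.5,"translation": [0,-0.75,-0.02],"spin": 0}])

```text
time_s: 19.85
tcp_pos: [540.2, -33.1, 344.0]
tcp_rot: [3.141, -0.021, 0.002]
ft_force: [-2.5, -0.6, 14.5]
grip_width: 0.271
```

Call:
jog_arm(targets=[{"jaw": 1.5,"translation": [0,-0.2,0],"spin": 0},{"jaw": 1.5,"translation": [0,-0.4,-0.01],"spin": 0},{"jaw": 1.5,"translation": [0,-0.5,-0.01],"spin": 0},{"jaw": 1.5,"translation": [0,-0.3,0],"spin": 0},{"jaw": 1.5,"translation": [0,0,0],"spin": 0}])

```text
time_s: 20.35
tcp_pos: [540.2, -32.8, 344.0]
tcp_rot: [-3.141, 0.021, -0.002]
ft_force: [-4.2, 0.6, 14.9]
grip_width: 0.268
```

Call:
jog_arm(targets=[{"jaw": 1.5,"translation": [0,0.3,0.01],"spin": 0},{"jaw": 1.5,"translation": [0,0.6,0.02],"spin": 0},{"jaw": 1.5,"translation": [0,0.9,0.03],"spin": 0},{"jaw": 1.5,"translation": [0,1.2,0.03],"spin": 0},{"jaw": 1.5,"translation": [0,1.5,0.04],"spin": 0}])

```text
time_s: 20.85
tcp_pos: [540.1, -48.0, 343.6]
tcp_rot: [-3.141, 0.021, -0.003]
ft_force: [-3.7, -0.3, 14.1]
grip_width: 0.273
```

Call:
jog_arm(targets=[{"jaw": 1.5,"translation": [0,0.3,0.01],"spin": 0},{"jaw": 1.5,"translation": [0,0.6,0.02],"spin": 0},{"jaw": 1.5,"translation": [0,0.9,0.03],"spin": 0},{"jaw": 1.5,"translation": [0,1.2,0.04],"spin": 0},{"jaw": 1.5,"translation": [0,1.5,0.05],"spin": 0}])

```text
time_s: 21.35
tcp_pos: [540.0, -63.1, 343.2]
tcp_rot: [3.141, -0.021, 0.003]
ft_force: [-3.6, 0.1, 14.3]
grip_width: 0.266
```

Call:
jog_arm(targets=[{"jaw": 1.5,"translation": [0,0.3,0.01],"spin": 0},{"jaw": 1.5,"translation": [0,0.6,0.03],"spin": 0},{"jaw": 1.5,"translation": [0,0.9,0.04],"spin": 0},{"jaw": 1.5,"translation": [0,1.2,0.06],"spin": 0},{"jaw": 1.5,"translation": [0,1.5,0.07],"spin": 0}])

```text
time_s: 21.85
tcp_pos: [539.9, -78.1, 342.6]
tcp_rot: [3.141, -0.021, 0.003]
ft_force: [-2.7, -0.4, 14.9]
grip_width: 0.266
```

Call:
jog_arm(targets=[{"jaw": 1.5,"translation": [0,0.3,0.01],"spin": 0},{"jaw": 1.5,"translation": [0,0.6,0.03],"spin": 0},{"jaw": 1.5,"translation": [0,0.9,0.04],"spin": 0},{"jaw": 1.5,"translation": [0,1.2,0.06],"spin": 0},{"jaw": 1.5,"translation": [0,1.5,0.08],"spin": 0}])

```text
time_s: 22.35
tcp_pos: [539.8, -93.2, 341.8]
tcp_rot: [3.141, -0.021, 0.004]
ft_force: [-3.5, 0.8, 15.5]
grip_width: 0.267
```

Call:
jog_arm(targets=[{"jaw": 1.5,"translation": [0,0.3,0.01],"spin": 0},{"jaw": 1.5,"translation": [0,0.6,0.03],"spin": 0},{"jaw": 1.5,"translation": [0,0.9,0.05],"spin": 0},{"jaw": 1.5,"translation": [0,1.2,0.06],"spin": 0},{"jaw": 1.5,"translation": [0,1.5,0.08],"spin": 0}])

```text
time_s: 22.85
tcp_pos: [539.6, -108.3, 341.0]
tcp_rot: [3.141, -0.021, 0.004]
ft_force: [-3.1, 0.1, 14.6]
grip_width: 0.269
```

Call:
jog_arm(targets=[{"jaw": 1.5,"translation": [0,0.3,0.02],"spin": 0},{"jaw": 1.5,"translation": [0,0.6,0.03],"spin": 0},{"jaw": 1.5,"translation": [0,0.9,0.05],"spin": 0},{"jaw": 1.5,"translation": [0,1.2,0.07],"spin": 0},{"jaw": 1.5,"translation": [0,1.5,0.09],"spin": 0}])

```text
time_s: 23.35
tcp_pos: [539.5, -123.3, 340.2]
tcp_rot: [3.14, -0.021, 0.005]
ft_force: [-2.9, 0.4, 15.4]
grip_width: 0.266
```

Call:
jog_arm(targets=[{"jaw": 1.5,"translation": [0,0.3,0.01],"spin": 0},{"jaw": 1.5,"translation": [0,0.6,0.03],"spin": 0},{"jaw": 1.5,"translation": [0,0.9,0.05],"spin": 0},{"jaw": 1.5,"translation": [0,1.2,0.07],"spin": 0},{"jaw": 1.5,"translation": [0,1.5,0.08],"spin": 0}])

```text
time_s: 23.85
tcp_pos: [539.4, -138.3, 339.4]
tcp_rot: [3.14, -0.021, 0.005]
ft_force: [-1.8, -0.1, 14.5]
grip_width: 0.268
```

Call:
jog_arm(targets=[{"jaw": 1.5,"translation": [0,0.3,0.02],"spin": 0},{"jaw": 1.5,"translation": [0,0.6,0.04],"spin": 0},{"jaw": 1.5,"translation": [0,0.9,0.06],"spin": 0},{"jaw": 1.5,"translation": [0,1.2,0.08],"spin": 0},{"jaw": 1.5,"translation": [0,1.5,0.1],"spin": 0}])

```text
time_s: 24.35
tcp_pos: [539.3, -153.5, 338.5]
tcp_rot: [3.14, -0.021, 0.005]
ft_force: [-2.6, -0.8, 14.1]
grip_width: 0.269
```

Call:
jog_arm(targets=[{"jaw": 1.5,"translation": [0,0.3,0.02],"spin": 0},{"jaw": 1.5,"translation": [0,0.6,0.04],"spin": 0},{"jaw": 1.5,"translation": [0,0.9,0.06],"spin": 0},{"jaw": 1.5,"translation": [0,1.2,0.08],"spin": 0},{"jaw": 1.5,"translation": [0,1.5,0.1],"spin": 0}])

```text
time_s: 24.85
tcp_pos: [539.1, -168.5, 337.5]
tcp_rot: [3.14, -0.021, 0.006]
ft_force: [-2.0, -0.1, 13.4]
grip_width: 0.271
```

Call:
jog_arm(targets=[{"jaw": 1.5,"translation": [0,0.3,0.02],"spin": 0},{"jaw": 1.5,"translation": [0,0.6,0.04],"spin": 0},{"jaw": 1.5,"translation": [0,0.9,0.06],"spin": 0},{"jaw": 1.5,"translation": [0,1.2,0.08],"spin": 0},{"jaw": 1.5,"translation": [0,1.5,0.1],"spin": 0}])

```text
time_s: 25.35
tcp_pos: [539.0, -183.5, 336.5]
tcp_rot: [3.14, -0.021, 0.006]
ft_force: [-2.0, 0.3, 13.0]
grip_width: 0.268
```

Call:
jog_arm(targets=[{"jaw": 1.5,"translation": [0,0.3,0.03],"spin": 0},{"jaw": 1.5,"translation": [0,0.6,0.06],"spin": 0},{"jaw": 1.5,"translation": [0,0.6,0.07],"spin": 0},{"jaw": 1.5,"translation": [0,0.6,0.07],"spin": 0},{"jaw": 1.5,"translation": [0,0.6,0.07],"spin": 0}])

```text
time_s: 25.85
tcp_pos: [539.0, -189.8, 335.9]
tcp_rot: [3.139, -0.021, 0.006]
ft_force: [-1.9, -2.0, 13.7]
grip_width: 0.265
```

Call:
jog_arm(targets=[{"jaw": 1.5,"translation": [0,0,-0.5],"spin": 0},{"jaw": 1.5,"translation": [0,0,-1.2],"spin": 0},{"jaw": 1.5,"translation": [0,0,-3],"spin": 0},{"jaw": 1.5,"translation": [0,0,-6],"spin": 0},{"jaw": 1.5,"translation": [0,0,-6],"spin": 0}])

```text
time_s: 26.35
tcp_pos: [539.4, -189.3, 396.4]
tcp_rot: [3.139, -0.021, 0.009]
ft_force: [1.0, 0.1, -1.9]
grip_width: 0.27
```

```bash
python3 - <<'E'
from h import *
s=meas(); t=cams.snapshot("scene"); cv2.imwrite("pics/s6.png",cv2.resize(t["color"][200:310,175:325,::-1],None,fx=5,fy=5,interpolation=cv2.INTER_CUBIC))
p=cams.snapshot("wrist"); cv2.imwrite("pics/w6.png",p["color"][:,:,::-1])
E
```

```text
t 26.35 pos [ 539.4 -189.3  396.4] yaw -0.013505367625649977 tilt [ 0.0059 -0.0022] F [ 1.03  0.14 -1.93] M [-0.07 -0.02 -0.  ] grip 23.0633340205564 j [-0.41  0.31  1.53  0.    1.3   1.17]
```

View pics/s6.png

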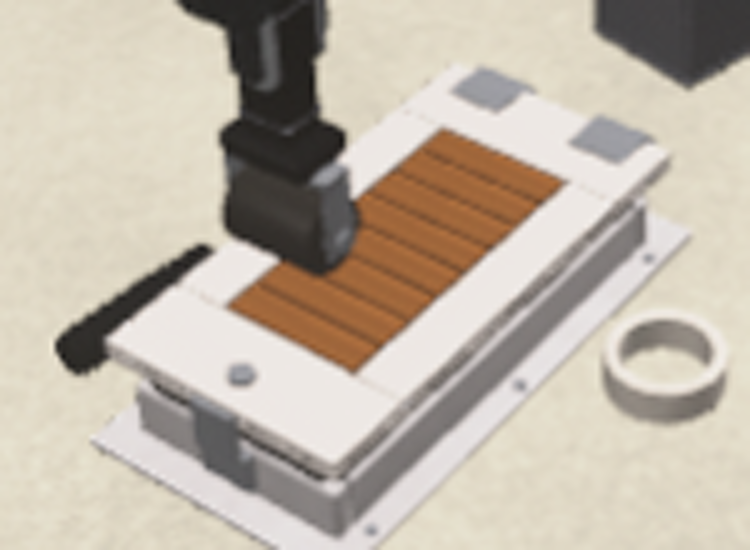

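View pics/w6.png

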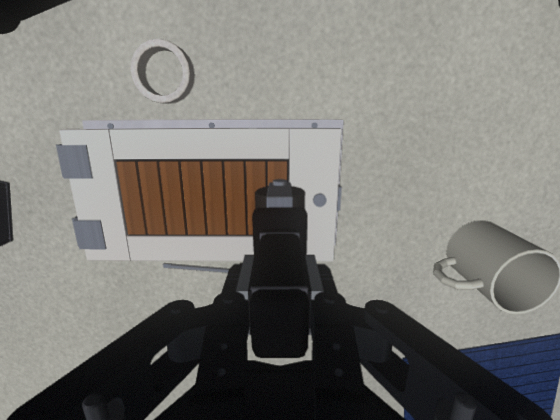

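In the wrist and scene views the slats look flush: the row edge is straight, and the return pass showed no bumps. Now I'll take the roller back over the caddy.

```bash
python3 - <<'E'
from h import *
s=meas(); print(shift((538.8,-190,395.5,-.0135),(528.1,249.7,400,-.2288)))
E
```

```text
t 26.45 pos [ 538.1 -188.8  393. ] yaw -0.013438763173837836 tilt [0.     0.0002] F [-0.03  0.19 -2.69] M [ 0.08  0.04 -0.05] grip 23.068913415077606 j [-0.41  0.31  1.53  0.    1.3   1.17]
(array([ -1.663, -43.952,  -0.45 ]), 0.2153)
```

Call:
jog_arm(targets=[{"jaw": 1.5,"translation": [-1.6,-43.8,-0.5],"spin": 0.215},{"jaw": 1.5,"translation": [-1.6,-43.8,-0.5],"spin": 0.215},{"jaw": 1.5,"translation": [-1.6,-43.8,-0.5],"spin": 0.215},{"jaw": 1.5,"translation": [-1.6,-43.8,-0.5],"spin": 0.215},{"jaw": 1.5,"translation": [-1.6,-43.8,-0.5],"spin": 0.215}])

```text
time_s: 26.95
tcp_pos: [531.5, 60.1, 394.0]
tcp_rot: [3.121, -0.359, -0.006]
ft_force: [0.6, 0.9, -3.2]
grip_width: 0.267
```

```bash
python3 - <<'E'
from h import *
s=meas(); M=R.from_rotvec(s["tcp_rot"]).as_matrix(); y=np.arctan2(M[1,0],M[0,0])
print(shift((*s["tcp_pos"],y),(528.1,249.7,400,-.2288)))
E
```

```text
t 26.95 pos [531.5  60.1 394. ] yaw -0.22910814526703804 tilt [-0.004  0.   ] F [ 0.61  0.93 -3.22] M [-0.   -0.08  0.02] grip 22.786460712700777 j [0.03 0.26 1.6  0.   1.28 1.83]
(array([ -4.636, -18.393,  -0.596]), np.float64(-0.0003))
```

Call:
jog_arm(targets=[{"jaw": 1.5,"translation": [-4.6,-18.0,-0.6],"spin": 0},{"jaw": 1.5,"translation": [-4.6,-18.0,-0.6],"spin": 0},{"jaw": 1.5,"translation": [-4.6,-18.0,-0.6],"spin": 0},{"jaw": 1.5,"translation": [-4.6,-18.0,-0.6],"spin": 0},{"jaw": 1.5,"translation": [-4.6,-18.0,-0.6],"spin": 0}])

```text
time_s: 27.45
tcp_pos: [527.7, 248.5, 399.9]
tcp_rot: [-3.121, 0.35, 0.005]
ft_force: [-0.2, -1.4, -3.1]
grip_width: 0.266
```

Call:
jog_arm(targets=[{"jaw": 1.5,"translation": [0,0,0],"spin": 0},{"jaw": 1.5,"translation": [0,0,0],"spin": 0},{"jaw": 1.5,"translation": [0,0,0],"spin": 0}])

```text
time_s: 27.75
tcp_pos: [528.5, 242.7, 401.5]
tcp_rot: [3.12, -0.361, -0.002]
ft_force: [-0.2, 0.6, -3.1]
grip_width: 0.27
```

```bash
python3 - <<'E'
from h import *
s=meas(); M=R.from_rotvec(s["tcp_rot"]).as_matrix(); y=np.arctan2(M[1,0],M[0,0])
print(shift((*s["tcp_pos"],y),(528.1,249.7,330,-.2288)))
p=cams.snapshot("wrist"); cv2.imwrite("pics/w7.png",cv2.convertScaleAbs(p["color"][:,:,::-1],alpha=2,beta=20))
E
```

```text
t 27.75 pos [528.5 242.7 401.5] yaw -0.23014035026005086 tilt [-0.0016 -0.001 ] F [-0.23  0.62 -3.07] M [ 0.03  0.05 -0.01] grip 23.07319203291977 j [ 0.36  0.32  1.5  -0.    1.33  2.16]
(array([-0.199, -0.671,  7.15 ]), np.float64(-0.0013))
```

View pics/w7.png

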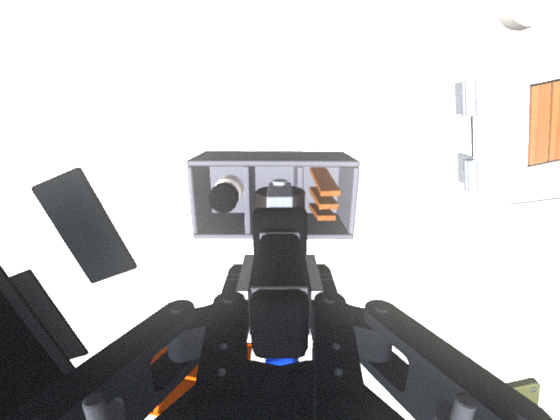

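Call:
jog_arm(targets=[{"jaw": 1.5,"translation": [-0.2,-0.7,1.0],"spin": 0},{"jaw": 1.5,"translation": [-0.2,-0.7,1.5],"spin": 0},{"jaw": 1.5,"translation": [-0.2,-0.7,1.5],"spin": 0},{"jaw": 1.5,"translation": [-0.2,-0.7,1.5],"spin": 0},{"jaw": 1.5,"translation": [-0.2,-0.7,1.5],"spin": 0}])

```text
time_s: 28.3
tcp_pos: [528.3, 251.3, 387.4]
tcp_rot: [-3.121, 0.358, -0.0]
ft_force: [0.4, 0.6, -2.1]
grip_width: 0.269
```

```bash
python3 - <<'E'
from h import *
s=meas(); M=R.from_rotvec(s["tcp_rot"]).as_matrix(); y=np.arctan2(M[1,0],M[0,0])
print(shift((*s["tcp_pos"],y),(528.1,249.7,330,-.2288)))
p=cams.snapshot("wrist"); cv2.imwrite("pics/w8.png",cv2.convertScaleAbs(cv2.resize(p["color"][130:280,170:370,::-1],None,fx=4,fy=4,interpolation=cv2.INTER_CUBIC),alpha=2,beta=20))
E
```

```text
t 28.3 pos [528.3 251.3 387.4] yaw -0.22858315422657322 tilt [0.0002 0.    ] F [ 0.38  0.56 -2.09] M [0.03 0.01 0.07] grip 22.97607788770712 j [ 0.37  0.33  1.51 -0.    1.3   2.17]
(array([0.014, 0.158, 5.743]), np.float64(0.0002))
```

View pics/w8.png

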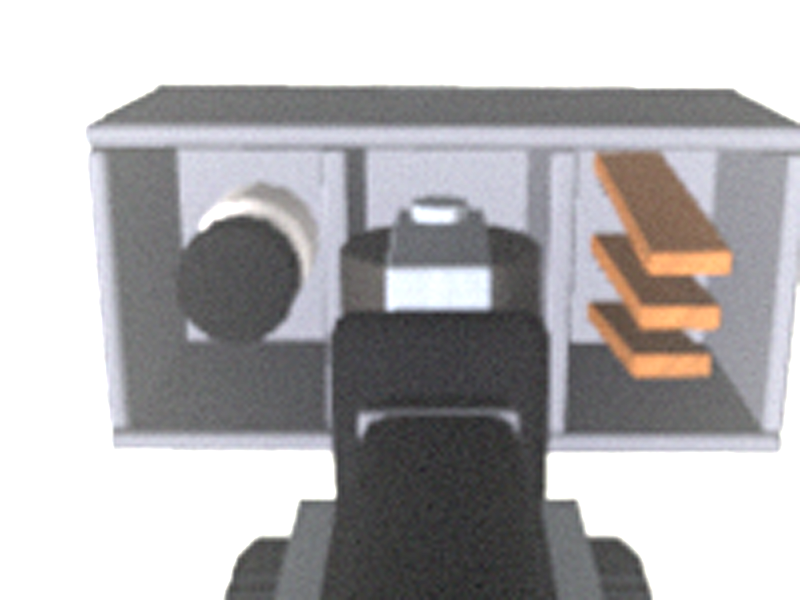

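Call:
jog_arm(targets=[{"jaw": 1.5,"translation": [0,0.17,0.7],"spin": 0},{"jaw": 1.5,"translation": [0,0.17,1.5],"spin": 0},{"jaw": 1.5,"translation": [0,0.17,2.3],"spin": 0},{"jaw": 1.5,"translation": [0,0.17,3.0],"spin": 0},{"jaw": 1.5,"translation": [0,0.17,3.0],"spin": 0}])

```text
time_s: 28.85
tcp_pos: [527.3, 249.4, 355.6]
tcp_rot: [3.12, -0.358, -0.004]
ft_force: [0.2, -0.5, -3.3]
grip_width: 0.269
```

Call:
jog_arm(targets=[{"jaw": 1.5,"translation": [0,0,0.5],"spin": 0},{"jaw": 1.5,"translation": [0,0,1.0],"spin": 0},{"jaw": 1.5,"translation": [0,0,1.5],"spin": 0},{"jaw": 1.5,"translation": [0,0,1.5],"spin": 0}])

```text
time_s: 29.25
tcp_pos: [527.5, 249.5, 341.5]
tcp_rot: [3.12, -0.358, -0.002]
ft_force: [-0.3, -0.7, -2.2]
grip_width: 0.273
```

Call:
jog_arm(targets=[{"jaw": 1.5,"translation": [0,0,0.8],"spin": 0},{"jaw": 1.5,"translation": [0,0,1.6],"spin": 0},{"jaw": 1.5,"translation": [0,0,2.4],"spin": 0},{"jaw": 1.5,"translation": [0,0,3.2],"spin": 0},{"jaw": 1.5,"translation": [0,0,3.5],"spin": 0}])

```text
time_s: 29.75
tcp_pos: [527.4, 249.5, 305.9]
tcp_rot: [3.12, -0.358, -0.003]
ft_force: [-0.3, 0.8, -2.4]
grip_width: 0.268
```

Call:
jog_arm(targets=[{"jaw": 1.5,"translation": [0,0,0.6],"spin": 0},{"jaw": 1.5,"translation": [0,0,1.2],"spin": 0},{"jaw": 1.5,"translation": [0,0,1.5],"spin": 0},{"jaw": 1.5,"translation": [0,0,1.5],"spin": 0}])

```text
time_s: 30.15
tcp_pos: [527.6, 249.6, 291.8]
tcp_rot: [3.121, -0.358, -0.001]
ft_force: [0.6, -0.3, -2.4]
grip_width: 0.271
```

Call:
jog_arm(targets=[{"jaw": 1.5,"translation": [0,0,0.3],"spin": 0},{"jaw": 1.5,"translation": [0,0,0.5],"spin": 0},{"jaw": 1.5,"translation": [0,0,0.6],"spin": 0},{"jaw": 1.5,"translation": [0,0,0.6],"spin": 0}])

```text
time_s: 30.55
tcp_pos: [527.8, 249.6, 286.3]
tcp_rot: [3.121, -0.358, -0.0]
ft_force: [0.2, -0.2, -2.0]
grip_width: 0.266
```

Call:
jog_arm(targets=[{"jaw": 1.5,"translation": [0,0,0.05],"spin": 0},{"jaw": 1.5,"translation": [0,0,0.1],"spin": 0},{"jaw": 1.5,"translation": [0,0,0.1],"spin": 0}])

```text
time_s: 30.85
tcp_pos: [527.8, 249.6, 285.3]
tcp_rot: [-3.121, 0.358, 0.0]
ft_force: [0.4, 0.3, -2.8]
grip_width: 0.267
```

Call:
jog_arm(targets=[{"jaw": 1.5,"translation": [0,0,0.05],"spin": 0},{"jaw": 1.5,"translation": [0,0,0.1],"spin": 0},{"jaw": 1.5,"translation": [0,0,0.1],"spin": 0}])

```text
time_s: 31.15
tcp_pos: [527.9, 249.8, 285.0]
tcp_rot: [-3.12, 0.358, -0.001]
ft_force: [-1.2, -0.0, 3.3]
grip_width: 0.272
```

Call:
jog_arm(targets=[{"jaw": 1.5,"translation": [0,0,0.05],"spin": 0},{"jaw": 1.5,"translation": [0,0,0.1],"spin": 0},{"jaw": 1.5,"translation": [0,0,0.1],"spin": 0}])

```text
time_s: 31.45
tcp_pos: [528.0, 250.0, 285.0]
tcp_rot: [-3.12, 0.358, -0.002]
ft_force: [-3.5, 0.3, 10.9]
grip_width: 0.267
```

Call:
jog_arm(targets=[{"jaw": 1.5,"translation": [0,0,-0.13],"spin": 0},{"jaw": 1.5,"translation": [0,0,-0.13],"spin": 0},{"jaw": 2.8,"translation": [0,0,-0.13],"spin": 0},{"jaw": 3.5,"translation": [0,0,-0.13],"spin": 0},{"jaw": 4.5,"translation": [0,0,-0.13],"spin": 0}])

```text
time_s: 31.95
tcp_pos: [527.9, 249.6, 284.3]
tcp_rot: [3.121, -0.358, -0.0]
ft_force: [0.1, 0.0, -0.2]
grip_width: 0.526
```

Call:
jog_arm(targets=[{"jaw": 6.5,"translation": [0,0,0],"spin": 0},{"jaw": 6.5,"translation": [0,0,0],"spin": 0},{"jaw": 6.5,"translation": [0,0,0],"spin": 0},{"jaw": 6.5,"translation": [0,0,-2],"spin": 0},{"jaw": 6.5,"translation": [0,0,-4],"spin": 0}])

```text
time_s: 32.45
tcp_pos: [527.5, 249.5, 324.2]
tcp_rot: [3.12, -0.358, -0.003]
ft_force: [1.3, -0.5, -0.3]
grip_width: 0.76
```

Call:
jog_arm(targets=[{"jaw": 6.5,"translation": [0,0,-3],"spin": 0},{"jaw": 6.5,"translation": [0,0,-7],"spin": 0},{"jaw": 6.5,"translation": [0,0,-10],"spin": 0},{"jaw": 6.5,"translation": [0,0,-10],"spin": 0},{"jaw": 6.5,"translation": [0,0,-10],"spin": 0}])

```text
time_s: 32.95
tcp_pos: [527.8, 249.6, 425.4]
tcp_rot: [-3.12, 0.358, -0.003]
ft_force: [0.4, 0.4, -0.3]
grip_width: 0.758
```

```bash
python3 - <<'E'
from h import *
s=meas()
p=cams.snapshot("wrist"); cv2.imwrite("pics/w9.png",cv2.convertScaleAbs(p["color"][:,:,::-1],alpha=2,beta=20))
t=cams.snapshot("scene"); cv2.imwrite("pics/s9.png",cv2.resize(t["color"][110:320,170:410,::-1],None,fx=2.8,fy=2.8,interpolation=cv2.INTER_CUBIC))
E
```

```text
t 32.95 pos [527.8 249.6 425.4] yaw -0.2285040578367084 tilt [0.0018 0.0007] F [ 0.42  0.44 -0.29] M [ 0.02  0.03 -0.  ] grip 64.73819046977826 j [ 0.37  0.3   1.46 -0.    1.38  2.17]
```

View pics/w9.png

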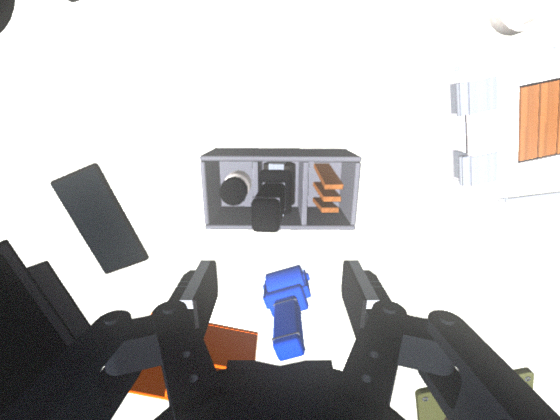

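View pics/s9.png

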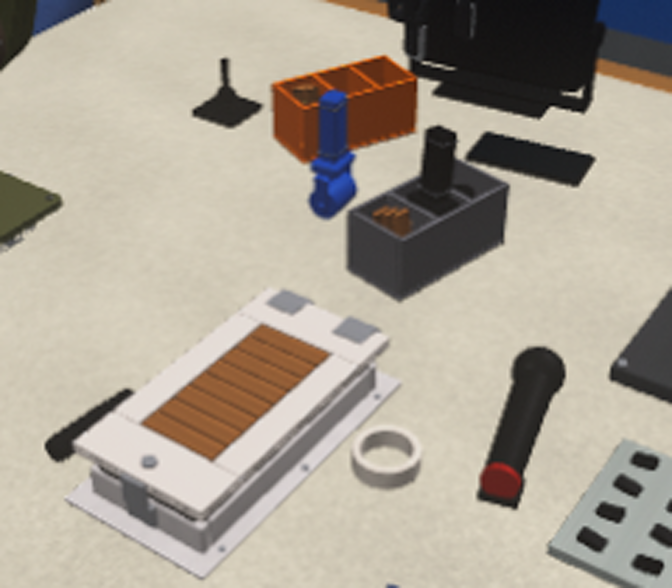

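```bash
python3 - <<'E'
from h import *
s=meas(); p=cams.snapshot("wrist"); T=wristT(p,s)
cv2.imwrite("pics/w10.png",cv2.convertScaleAbs(cv2.resize(p["color"][130:250,190:370,::-1],None,fx=4.4,fy=4.4,interpolation=cv2.INTER_CUBIC),alpha=2.3,beta=20))
np.save("w10T.npy",T)
E
```

```text
t 33.05 pos [527.3 249.4 423.3] yaw -0.22853303532250974 tilt [-0.0024 -0.0009] F [-0.83 -0.25 -0.36] M [-0.04 -0.04  0.04] grip 65.2562653858135 j [ 0.37  0.31  1.46 -0.    1.38  2.17]
```

View pics/w10.png

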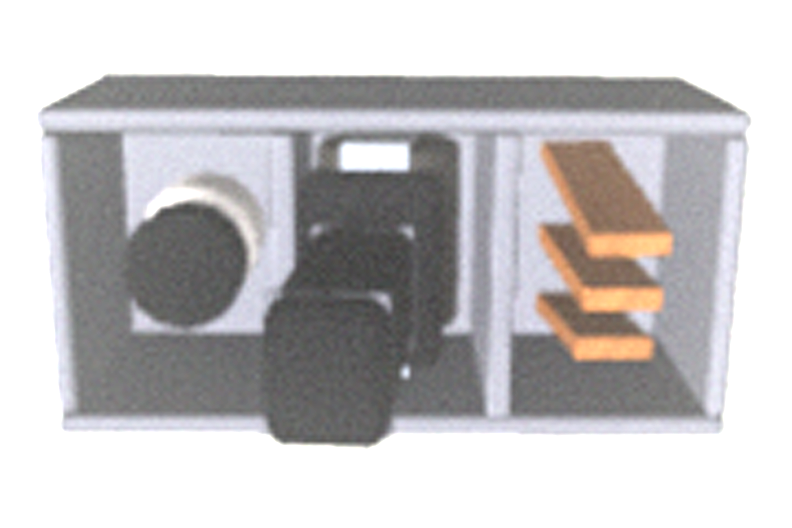

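```bash
python3 - <<'E'
from h import *
p=cams.snapshot("wrist"); T=np.load("w10T.npy")
f=lambda q:(np.array(q,float)+.5)/4.4+[190,130]-.5
c=np.array([526.3,248.1]); Rm=np.array([[np.cos(-.229),-np.sin(-.229)],[np.sin(-.229),np.cos(-.229)]])
for n,q,z in (("top",[(266,370),(393,370),(329,300),(329,442)],156.5),("guardtop",[(300,190),(438,190)],76),("rim",[(42,120),(748,122),(720,428),(64,428)],80),("divL",[(285,138),(307,138)],80),("divR",[(487,138),(515,138)],80)):
    print(n,np.round((back(p,f(q),z,T)[:,:2]-c)@Rm,1).tolist())
E
```

```text
top [[1.7, 25.5], [1.7, 1.3], [15.5, 13.3], [-13.0, 13.7]]
guardtop [[20.9, 24.0], [20.9, -9.7]]
rim [[38.5, 84.8], [38.2, -83.2], [-39.9, -82.6], [-39.9, 85.6]]
divL [[34.2, 27.0], [34.2, 21.8]]
divR [[34.2, -21.1], [34.2, -27.8]]
```

The roller stands in the middle pocket, leaning about 5° with its guard against the divider. The handle top is about 13 mm towards +y of centre, so it is held and clear of the jar. I'll check the slats unobstructed, and that nothing else has moved.

```bash
python3 - <<'E'
from h import *
meas()
t=cams.snapshot("scene")["color"][:,:,::-1]; a=cv2.imread("pics/scene0.png")
f=lambda i:cv2.resize(i[205:285,205:305],None,fx=4,fy=4,interpolation=cv2.INTER_CUBIC)
cv2.imwrite("pics/cmp.png",np.hstack([f(a),f(t)]))
tp=cams.snapshot("top")["color"][:,:,::-1]; b=cv2.imread("pics/top0.png")
d=cv2.absdiff(tp,b).max(2); d[330:,230:]=0
cv2.imwrite("pics/diff.png",np.vstack([np.hstack([tp[80:330,90:490],])//1,cv2.cvtColor(cv2.convertScaleAbs(d[80:330,90:490],alpha=3),cv2.COLOR_GRAY2BGR)]))
E
```

```text
t 33.15 pos [527.4 249.4 422.9] yaw -0.2286066427101239 tilt [-0.0032 -0.0012] F [ 0.1   0.65 -0.38] M [ 0.01 -0.08  0.02] grip 64.84977111729525 j [ 0.37  0.31  1.46 -0.    1.38  2.17]
```

View pics/cmp.png

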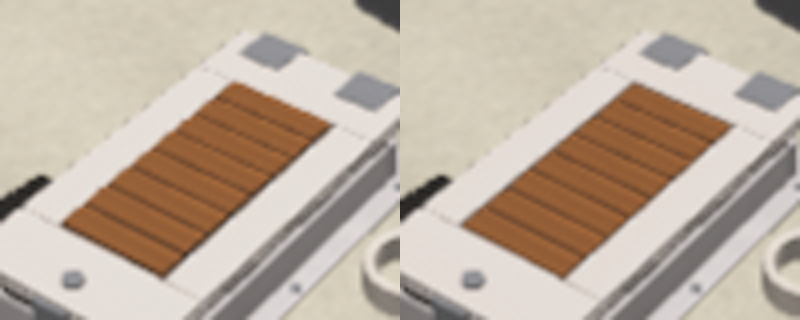

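View pics/diff.png

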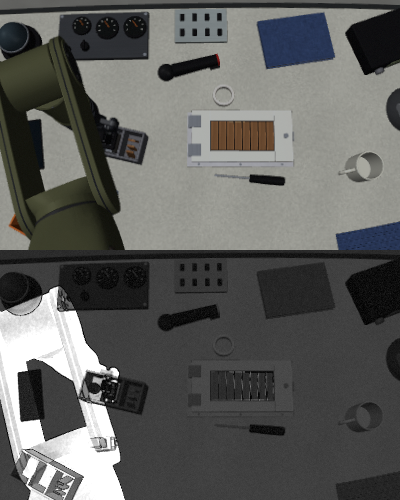

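Before and after, side by side: the saw-tooth of proud slats is gone, and all eight edges now lie in the lid's plane. Nothing else has moved, so I'm handing in.

```bash
python3 -c "
from plant import ticket; print(ticket.finish_job())"
```

```text
the job is handed in; nothing more can be done
None
```

I rolled all eight slats flush and put the roller back in the caddy's middle pocket, handing the job in at about 33 s of the 67 s allowed. The one thing short of ideal is that the roller leans about 5°.

- **Rolling:** I rolled from slat 1 to slat 8 and back, and the vertical push read about 13–19 N, mostly 16–17 N. Edge contact at the joints between slats added up to 7 N sideways, so the highest total I saw was about 20 N. The force was only read every half second, so a short peak in between could have gone unseen.
- **Slats:** the return pass met no bumps. The before and after pictures show the proud edges gone on all eight.
- **Roller:** it was set down on the pocket floor with almost no load on it. After release it tipped against the divider on the jar's side. It stayed still there and clear of the jar. At the start it stood straighter than this; I left the lean because the pocket holds it.
- **Everything else:** comparing the top view with the first one shows the hatch, tape, screwdriver, mic and mug unmoved, and the wrist view shows the jar and offcuts in place. In the top view the arm hid most of the phone and the orange caddy. The blue look-alike and the orange caddy were not touched.

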